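# Lay the stub shaft in the roller V-rest and close the keeper

### The job

Take the tall, slim stepped shaft that stands on end in the white pallet and lay it on its side in the sloping roller rest: the end that stood in the pocket goes downhill, pushed home against the end stop. Then swing the keeper over until its pad rests on the shaft. Do not drop the shaft, not even into the rest, nor lay it on the bench, and leave everything else where it is.

Things in the scene. Friction and masses are not known exactly. Their poses are not given: they have to be found in the camera images.
- shaft_foot (a point): Turned steel stub shaft, 145 mm long. From the foot: 40 mm of 16 mm diameter, 80 mm of 22 mm diameter, 25 mm of 12 mm diameter. It starts upright, the 16 mm length down in a pallet pocket, the 22 mm shoulder resting on the pallet's top. This point: centre of the end face of the 16 mm length (the foot); y points along the shaft to the other end (up at the start).
- shaft_mid (a point): The same shaft: the point on its axis at the middle of the 22 mm length, 80 mm from the foot; same axes.
- shaft_head (a point): The same shaft: the centre of the end face of the 12 mm end, 145 mm from the foot; same axes.
- pallet: White plastic shaft pallet fixed to the bench, 72 x 236 x 48 mm with a 6 mm wider foot flange, origin at the centre of its underside, y along its row of three pockets at y = -78, 0 and +78 mm (20 mm wide, 42.5 mm deep). One pocket holds the stub shaft, one the spindle, one is empty.
- spindle: Bystander in the pallet: a thicker and shorter spindle, 32 mm in diameter over 45 mm with a 20 mm top, 66 mm above the shoulder. Its origin lies 32.5 mm above the pallet's top and 11 mm beside its axis (axis at y = -11 mm in its frame).
- cradle: Grey roller V-rest fixed to the bench, with a 190 x 96 mm base plate; origin at the underside of the base, 20 mm nearer the stop than the plate's middle; x points the way the bed climbs.
- bed: The rest's bed, climbing 25 degrees. Origin: where the shaft's foot centre lies when home, on the laid shaft's axis at the stop's face; x up the slope along that axis, y across, z off the bed. Pairs of steel rods form Vs: x = 5 to 30 mm takes the 16 mm length, x = 123 to 142 mm the 12 mm one; open between, down to the 62 mm wide bed 43 mm below the axis. The end stop reaches 4 mm above the axis.
- keeper (a joint): The keeper, a steel arm with a nylon pad, on a stiff hinge parallel to the bed's x at x = 17, y = 34, z = 12 mm of the bed. Angle in rad: 0 when the pad rests on a properly laid shaft (arm reaching across to -y), growing as it opens up and back towards +y; about 1.8 to 2.1 at the start; it stays where it is left.
- keeper_ball (a point): Centre of the black ball, 25 mm in diameter, on the keeper's free end, to move it by: 66 mm out along the arm from the hinge and 24 mm above the arm (the side away from the pad).
- caliper: Bystander: caliper lying on the bench.
- driver: Bystander: screwdriver lying at the back, left of the notebook.
- shaft: The same shaft's own frame: y along it as above; origin at mid-length, 11 mm beside the axis (the axis lies at z = +11 mm of this frame).
Things that resemble listed ones, but are neither listed nor needed, are in the scene too. What is shaped like the shaft but blue or green is not meant.

How it is judged (in metres and radians):
On the way:
1. the shaft lies in both Vs, home against the stop (x of shaft_foot in the frame of bed between -0.003 and 0.004 m and y of shaft_foot in the frame of bed between -0.004 and 0.004 m and z of shaft_foot in the frame of bed below 0.004 m and y of shaft_head in the frame of bed between -0.005 and 0.005 m and z of shaft_head in the frame of bed below 0.005 m and x of shaft_head in the frame of bed above 0.13 m and value of joint keeper above 0.5 rad), for 0.2 s.
At the end, for the whole second after the job is handed in: Shaft in both V supports, 16 mm end downhill: foot within 4 mm of its home point along and across the bed and at most 4 mm above it; other end within 5 mm across and at most 5 mm above the rest's axis; shaft at rest; keeper closed on it (below 0.08 rad) (x of shaft_foot in the frame of bed between -0.003 and 0.004 m and y of shaft_foot in the frame of bed between -0.004 and 0.004 m and z of shaft_foot in the frame of bed below 0.004 m and y of shaft_head in the frame of bed between -0.005 and 0.005 m and z of shaft_head in the frame of bed below 0.005 m and x of shaft_head in the frame of bed above 0.13 m and value of joint keeper below 0.08 rad and linear speed of shaft below 0.01 m/s); the robot touches nothing.
It fails at once if the shaft fell or was laid on the bench (height (world z) of shaft_mid below 0.04 m).
It fails at once if the shaft was let fall from more than about 10 mm (contact force between shaft and the fingers below 0.05 N and linear speed of shaft above 0.45 m/s).
It fails at once if the spindle was pulled out or knocked over (distance of spindle from where it was at the start of the episode above 0.012 m or angle between spindle's own z axis and vertical above 0.2 rad).
It fails at once if a bystander was pushed about (distance of any of caliper, driver from where it was at the start of the episode above 0.02 m).
It also fails if it takes over 51 s, if anything falls off the work surface, if the arm or the gripper's body presses on something with over 40 N, if the wrist force passes 120 N, or if a joint passes its speed limit or range.

### The arm

A 6-joint arm with a two-finger parallel gripper is mounted at the origin on a cart in front of the work surface, level with it; the furniture and walls round the work are solid. World frame = base frame: x ahead of the robot, y to its left, z up, the work surface at z = 0. Lengths are in mm, angles in degrees, forces in N, time in s.
With the tool pointing down it reaches from about 225 to 875 mm from the base axis. Payload 3.4 kg.
Tool frame: the origin (TCP) lies at the very end of the fingers, on their centre line; the grasp point (between the pads) lies 19 mm behind it; z points along the fingers, y is the line along which they close (so a half turn about z gives the same grasp; the last joint's range is limited). The gripper opens to 85 mm and grips with 20 to 120 N. Pads are 22 mm wide; open, the fingers measure 114 mm over their backs; the gripper's body (76 mm by 85 mm) begins 54 mm behind the grasp point. The pads swing forward as they close: fully open they stand 13 mm farther back than shut.
Start: joints at [63.484, 15.808, 86.224, -0, 77.962, -6.933], TCP at [192.748, 541.766, 231.328] pointing down, gripper open.
Joint ranges: [-165.64, 165.64], [-43.16, 119.46], [12.63, 154.43], [-67.54, 247.53], [6.08, 155.33], [-154.97, 154.97]. Speed limits (degrees/s): [147.25, 147.25, 180, 180, 180, 180].

### API

Orientations are given as [roll, pitch, yaw] about the fixed x, y, z axes, in that order (R = Rz(yaw) Ry(pitch) Rx(roll)).
In Python, from rig import manip gives the robot as it stands.
- The arm moves only by the tool apply_moves, never from a script. Its argument "series" is a list that holds one entry, the list of rows, each a list of 7 numbers: the turn, a rotation vector about the world's x, y, z in rad, then the shift along the world's x, y, z in mm, then the opening, from 0 (shut) to 1 (fully open). In form: [[[ax, ay, az, x, y, z, claw], ...]]. A call has 1 to 10 rows; each row is the pose to reach, as a shift and turn from the pose commanded when the call began; what a row does not reach only later rows make up. A row lasts 1/12 s, in which the tool goes at most 41.7 mm and 7.16 degrees, less where a joint would pass 70% of its speed; a pose out of reach is approached as far as the arm can. A call with a gripper value outside its range is refused whole. The fingers move at their own pace and stop on an object; the grip force is fixed at half the most. Time passes only in rows, so rows that repeat a pose let the fingers close. It gives the time, the measured TCP pose, the force, the opening and the grip force at its end, in the units of the state.
- manip.read_state(): the state, without advancing time (a new reading comes with each control period).
- manip.snapshot(name): name is "scene" or "top" or "wrist"; returns a dict with "color" (480x640x3 uint8, red, green, blue), "z_map" (480x640 float32, mm along the optical axis (not along the pixel's ray), 0 where there is no reading), "camera_matrix" (3x3 intrinsics, pixels), "R" (3x3) and "t" (3): a world point X has camera coordinates R X + t. Camera axes: x right, y down, z forward; pixel columns grow to the right and rows downward; lengths in mm; the calibration is good to about 2 mm. A picture is of the moment at which its call begins.
- manip.hand_in(): hands the job in; it is judged then, once.
Trained networks look in the newest picture that a camera, given by its name, has taken for a name from the list of things; names that differ only in an ending like _2 or _b are one class to them, and where a whole thing is asked for, a point or a joint stands for the part that bears it (a point fixed in the world has none). Each returns a list of dicts, best first, with "score" (0 to 1); they miss things now and then, are a little off and sometimes report something else, mostly with a low value. They report only what shows in the picture. A call takes as long as a camera call. They do not tell look-alikes from the thing itself.
- manip.trace(label, camera): "pixels" (480x640 bool, what is visible of it) and "bbox" ([left, top, width, height] in pixels, round what is visible of it).
The state is a dict: "t": time; "joints": joint angles; "qd": joint speeds; "joint_torque": joint torques, N m; "eef_pos": TCP position; "orientation": TCP orientation; "ft_force": force on the tool from outside, world axes, zero at the start; "torque": the same for the moment, N m; "finger_gap": opening from 0.0 (shut) to 1.0 (fully open); "grasp_force": force on a finger pad.
Only numpy, scipy, OpenCV 4.12 (cv2) and the standard library are available. Lean on these libraries where they do the work, as an engineer would, in place of code of your own. Each camera call takes 0.05 s, during which the arm holds its last target. There are 200 camera calls.

## Working session

There is one attempt and no reset: what is moved stays moved. The work goes in short steps, Python scripts to look and compute and a tool call to move; the robot and the scene stay as the last step left them, time stands still between calls to the robot, and variables do not carry over. Pictures are saved under pics/ and viewed, at most 13 in all, crops included, and the job is handed in when it is done.

Besides the shell and the picture viewer there is one more tool, called after "Call:" as a command line: name --argument value ..., lists and objects as JSON in quotes. apply_moves: Moves the arm, as the interface text tells. Its arguments: {"type":"object","properties":{"series":{"type":"array","items":{"type":"array","items":{"type":"array","items":{"type":"number"}}}}},"required":["series"]}

```bash
ls; mkdir -p pics
cat > h.py <<'E'
import numpy as np, cv2
from rig import manip
def pts(s,mask=None):
    z=s["z_map"]; K=s["camera_matrix"]; m=(z>0) if mask is None else mask&(z>0)
    v,u=np.nonzero(m); d=z[v,u]
    C=np.stack([(u-K[0,2])*d/K[0,0],(v-K[1,2])*d/K[1,1],d],1)
    return (C-np.array(s["t"]))@np.array(s["R"])   # R^T(C-t)
def proj(s,X):
    c=np.atleast_2d(X)@np.array(s["R"]).T+np.array(s["t"]); p=c@np.array(s["camera_matrix"]).T
    return p[:,:2]/p[:,2:]
def save(s,n): cv2.imwrite(f"pics/{n}.png",np.ascontiguousarray(s["color"][:,:,::-1]))
E
python3 - <<'E'
from h import *
for c in("scene","top"):
    s=manip.snapshot(c); save(s,c)
    for l in("shaft_foot","pallet","spindle","cradle","keeper_ball","caliper","driver"):
        for d in manip.trace(l,c)[:4]:
            P=pts(s,np.array(d["pixels"])); 
            if len(P): print(c,l,round(d["score"],2),d["bbox"],np.median(P,0).round(),np.percentile(P,3,0).round(),np.percentile(P,97,0).round())
print(manip.read_state())
E
```

```text
pics
scene shaft_foot 0.96 [328.5, 188.7, 10.6, 53.5] [610. -62.  82.] [602. -72.  12.] [623. -56. 141.]
scene shaft_foot 0.65 [352.1, 169.3, 7.0, 43.0] [ 588. -149.  100.] [ 581. -159.   52.] [ 600. -143.  151.]
scene shaft_foot 0.57 [371.8, 163.0, 7.8, 45.7] [ 578. -245.   79.] [ 570. -253.   24.] [ 588. -239.  132.]
scene pallet 0.95 [334.1, 203.9, 100.4, 49.9] [ 494. -129.   39.] [ 396. -194.    1.] [ 620. -117.   49.]
scene pallet 0.26 [255.6, 253.0, 107.3, 90.9] [496. 207.  71.] [465. 134.  26.] [578. 276. 142.]
scene spindle 0.59 [378.0, 191.1, 15.9, 31.7] [ 510. -150.   83.] [ 499. -164.   52.] [ 526. -143.  113.]
scene spindle 0.45 [259.1, 269.6, 38.3, 32.7] [556. 270. 131.] [529. 251.  91.] [591. 281. 148.]
scene spindle 0.3 [203.8, 363.3, 126.1, 72.8] [468. 407.   4.] [403. 386.  -0.] [627. 430.  10.]
scene cradle 0.85 [256.2, 251.1, 115.3, 107.7] [487. 217.  56.] [450. 119.   9.] [567. 280. 137.]
scene cradle 0.57 [348.7, 171.9, 11.7, 43.4] [ 589. -150.   97.] [ 581. -162.   43.] [ 603. -143.  151.]
scene cradle 0.52 [335.4, 202.4, 100.1, 49.3] [ 491. -129.   39.] [ 396. 
[... 1526 characters left out ...]
] [ 624. -119.   52.]
{'t': 0.8, 'joints': array([ 6.34838390e+01,  1.58054910e+01,  8.62229520e+01, -4.49841851e-04,
        7.79643703e+01, -6.93565698e+00]), 'qd': array([-0.04546829,  0.15274552,  0.00840799,  0.01527552,  0.01661996,
        0.0643781 ]), 'joint_torque': array([-1.58894090e-03, -4.16594803e+01, -2.46083003e+01,  1.00810551e-04,
       -8.38029473e-05, -4.36158683e-07]), 'eef_pos': array([192.74814994, 541.76225173, 231.36228705]), 'orientation': array([1.79992919e+02, 1.30457710e-03, 1.60419590e+02]), 'ft_force': array([ 0.22139224,  0.32723877, -0.5976648 ]), 'torque': array([-0.02232077, -0.02437344, -0.03911031]), 'grasp_force': 0.0, 'finger_gap': 0.9998319390884833}
```

```bash
ls pics
```

```text
scene.png
top.png
```

Run:
```python
import cv2,numpy as np
a=cv2.imread("pics/scene.png")[150:450,190:450]; b=cv2.imread("pics/top.png")[170:340,140:500]
cv2.imwrite("pics/c1.png",cv2.resize(a,None,fx=2,fy=2,interpolation=2)); cv2.imwrite("pics/c2.png",cv2.resize(b,None,fx=2.2,fy=2.2,interpolation=2))
```

```text
(no output)
```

View pics/c1.png

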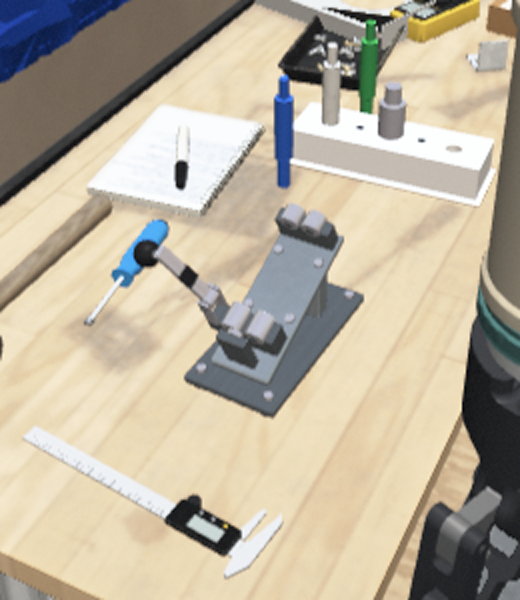

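View pics/c2.png

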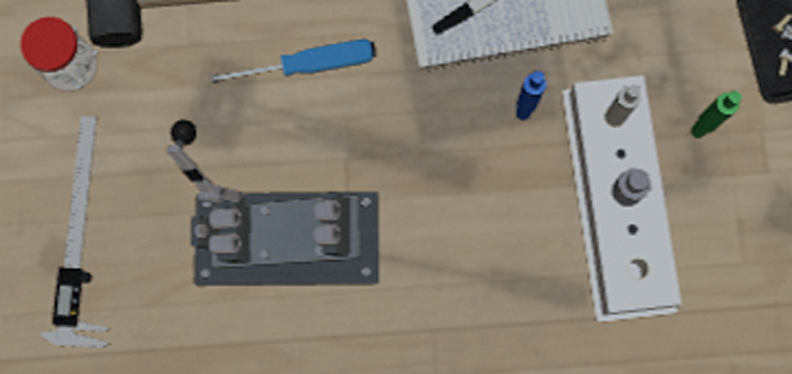

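Candidates in the scene picture: the steel shaft in the pallet at (355,190), the blue look-alike at (332,215), the green one at (374,185) and the thick spindle at (386,207). The steel one at (355,190) matches the description. The cradle is at about (313,305), with the keeper ball at (263,277). Next I'll fit the poses.

```bash
cat >> h.py <<'E'
from scipy.optimize import least_squares
def fitcyl(P,r,c0):  # vertical axis xy
    return least_squares(lambda c:np.hypot(*(P[:,:2]-c).T)-r,c0,loss="soft_l1",f_scale=1).x
E
python3 - <<'E'
from h import *
import pickle
D={c:manip.snapshot(c) for c in("scene","top")}; pickle.dump(D,open("d.pkl","wb"))
ALL={c:pts(s) for c,s in D.items()}
for c,P in ALL.items():
    for n,x,y,r,z0,z1 in(("shaft",590,-152,11,60,120),("spindle",513,-156,16,55,88),("blue",612,-66,11,50,110),("green",580,-248,11,50,110)):
        Q=P[(np.hypot(P[:,0]-x,P[:,1]-y)<25)&(P[:,2]>z0)&(P[:,2]<z1)]
        f=fitcyl(Q,r,np.array([x,y])+[8,-3]); print(c,n,len(Q),f.round(1), np.median(abs(np.hypot(*(Q[:,:2]-f).T)-r)).round(2))
    Q=P[(P[:,0]>380)&(P[:,0]<640)&(P[:,1]<-100)&(P[:,1]>-210)&(abs(P[:,2]-48)<4)]
    print(" pallet",cv2.minAreaRect(Q[:,:2].astype(np.float32)),np.median(Q[:,2]))
    C=P[(P[:,0]>400)&(P[:,0]<600)&(P[:,1]>60)&(P[:,1]<310)]
    h,e=np.histogram(C[:,2],bins=range(-4,160,2)); print(" hist",list(zip(e[:-1],h)))
# wrist view too
w=manip.snapshot("wrist"); save(w,"wrist0")
print(w["R"],w["t"])
E
```

```text
scene shaft 198 [ 592.2 -157. ] 1.06
scene spindle 164 [ 514.2 -160.8] 1.21
scene blue 227 [613.8 -68.9] 0.91
scene green 182 [ 581.5 -252.7] 1.35
 pallet ((513.54248046875, -159.9108123779297), (236.07412719726562, 79.5405044555664), 2.6965932846069336) 47.001916913272694
 hist [(np.int64(-4), np.int64(663)), (np.int64(-2), np.int64(2662)), (np.int64(0), np.int64(1430)), (np.int64(2), np.int64(79)), (np.int64(4), np.int64(28)), (np.int64(6), np.int64(52)), (np.int64(8), np.int64(79)), (np.int64(10), np.int64(254)), (np.int64(12), np.int64(797)), (np.int64(14), np.int64(384)), (np.int64(16), np.int64(65)), (np.int64(18), np.int64(40)), (np.int64(20), np.int64(24)), (np.int64(22), np.int64(37)), (np.int64(24), np.int64(67)), (np.int64(26), np.int64(64)), (np.int64(28), np.int64(45)), (np.int64(30), np.int64(43)), (np.int64(32), np.int64(43)), (np.int64(34), np.int64(38)), (np.int64(36), np.int64(27)), (np.int64(38), np.int64(34)), (np.int64(40), np.int64(21)), (np.int64(42), np.int64(25)), (np.int64(44), np.int64(40)), (np.int64(46), np.int64(37)), (np.int64(48), np.int64(54)), (np.in
[... 3872 characters left out ...]
int64(45)), (np.int64(126), np.int64(40)), (np.int64(128), np.int64(32)), (np.int64(130), np.int64(13)), (np.int64(132), np.int64(4)), (np.int64(134), np.int64(10)), (np.int64(136), np.int64(17)), (np.int64(138), np.int64(22)), (np.int64(140), np.int64(25)), (np.int64(142), np.int64(30)), (np.int64(144), np.int64(28)), (np.int64(146), np.int64(28)), (np.int64(148), np.int64(13)), (np.int64(150), np.int64(3)), (np.int64(152), np.int64(4)), (np.int64(154), np.int64(0)), (np.int64(156), np.int64(0))]
[[ 3.34874147e-01  9.42262805e-01  3.33974702e-04]
 [ 8.98562434e-01 -3.19449964e-01  3.00894123e-01]
 [ 2.83628029e-01 -1.00461566e-01 -9.53657494e-01]] [-575.46729129  -39.16485204  378.88760477]
```

Run:
```python
from h import *
import pickle
D=pickle.load(open("d.pkl","rb"))
for c,s in D.items():
    P=pts(s); C=P[(P[:,0]>400)&(P[:,0]<600)&(P[:,1]>60)&(P[:,1]<310)]
    Q=C[(C[:,2]>9)&(C[:,2]<17)]; 
    r=cv2.minAreaRect(Q[:,:2].astype(np.float32)); print(c,"base",r,np.median(Q[:,2]))
    # bed plane by RANSAC near z 40..80
    B=C[(C[:,2]>25)&(C[:,2]<85)&(C[:,0]<525)]; best=None; g=np.random.default_rng(0)
    for _ in range(1500):
        t=B[g.choice(len(B),3,False)]; n=np.cross(t[1]-t[0],t[2]-t[0]); n/=np.linalg.norm(n)+1e-9
        if n[2]<0:n=-n
        if abs(n[2]-.906)>.06: continue
        k=abs((B-t[0])@n)<1.5
        if best is None or k.sum()>best.sum(): best=k
    I=B[best]; m=I.mean(0); n=np.linalg.svd(I-m)[2][2]; n*=np.sign(n[2])
    print(" bed n",n.round(4),"tilt",np.degrees(np.arccos(n[2])),"up-dir az",np.degrees(np.arctan2(-n[1],-n[0])),"mean",m.round(1),best.sum(), "z at mean")
```

```text
scene base ((495.67303466796875, 188.94091796875), (190.3298797607422, 97.75279998779297), 86.37482452392578) 13.149386626959116
 bed n [0.0167 0.4187 0.908 ] tilt 24.77265216485157 up-dir az -92.28014097521866 mean [491.8 183.5  61. ] 940 z at mean
top base ((496.17474365234375, 188.0771942138672), (189.0274200439453, 96.52809143066406), 86.2662353515625) 13.053511409572737
 bed n [0.0056 0.4177 0.9086] tilt 24.691172886072223 up-dir az -90.77055395405014 mean [493.7 187.3  59.5] 481 z at mean
```

View pics/wrist0.png

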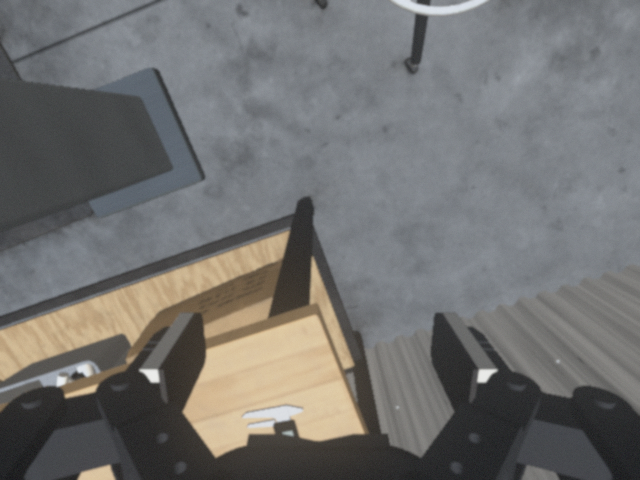

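```bash
cat >> h.py <<'E'
def bedR(yaw):
    y=np.radians(yaw); t=np.radians(25); h=np.array([np.cos(y),np.sin(y),0]); Z=np.array([0,0,1.])
    x=h*np.cos(t)+Z*np.sin(t); z=-h*np.sin(t)+Z*np.cos(t); return np.stack([x,np.cross(z,x),z],1)
E
python3 - <<'E'
from h import *
import pickle
D=pickle.load(open("d.pkl","rb"))
ctr=np.array([496,188.5,13])
for c,s in D.items():
    P=pts(s); C=P[(P[:,0]>400)&(P[:,0]<600)&(P[:,1]>60)&(P[:,1]<310)&(P[:,2]>6)]
    # base edges: yaw by robust: for long sides, use convex hull edges
    Q=C[(C[:,2]>9)&(C[:,2]<17)][:,:2]
    y=np.radians(-93.7); 
    for it in range(2):
        h=np.array([np.cos(y),np.sin(y)]); l=np.array([-h[1],h[0]]); a=(Q-ctr[:2])@h; b=(Q-ctr[:2])@l
        es=[]
        for sg in(1,-1):
            xs=[];ys=[]
            for k in np.arange(-85,85,6):
                m=(a>k)&(a<k+6)
                if m.sum()>2: xs.append(k+3); ys.append((sg*b[m]).max())
            p=np.polyfit(xs,ys,1); 
            r=np.array(ys)-np.polyval(p,xs); k=abs(r)<2; p=np.polyfit(np.array(xs)[k],np.array(ys)[k],1); es.append((sg*np.degrees(p[0]),p[1]))
    print(c,"edges slope deg, offset",np.round(es,2), "ends",a.min(),a.max())
    # full-rotate to bed frame, origin ctr
    R=bedR(-93.7); X=(C-ctr)@R
    m=(abs(X[:,1])<15)&(C[:,2]>30)
    for x0 in range(-100,100,6):
        k=m&(X[:,0]>=x0)&(X[:,0]<x0+6)
        if k.sum()>1: print("  x",x0,k.sum(),"z med %.1f lo %.1f hi %.1f"%(np.median(X[k,2]),*np.percentile(X[k,2],[5,95])))
E
```

```text
scene edges slope deg, offset [[-24.46   1.01]
 [  0.26  48.06]] ends -95.58814817324064 94.78737818334133
  x -58 149 z med 72.8 lo 48.0 hi 89.8
  x -52 67 z med 87.5 lo 53.2 hi 91.0
  x -46 20 z med 86.4 lo 41.8 hi 92.3
  x -40 86 z med 71.2 lo 40.8 hi 81.7
  x -34 49 z med 79.9 lo 70.2 hi 83.2
  x -28 53 z med 79.0 lo 69.5 hi 82.6
  x -22 49 z med 79.2 lo 69.8 hi 83.2
  x -16 10 z med 79.6 lo 77.5 hi 83.0
  x -10 2 z med 43.7 lo 42.5 hi 45.0
  x -4 27 z med 41.4 lo 40.0 hi 44.1
  x 2 46 z med 41.4 lo 40.0 hi 43.7
  x 8 46 z med 41.8 lo 38.6 hi 43.8
  x 14 40 z med 41.2 lo 39.5 hi 44.4
  x 20 45 z med 41.3 lo 39.2 hi 44.2
  x 26 41 z med 41.1 lo 39.3 hi 43.0
  x 32 44 z med 41.7 lo 39.6 hi 43.5
  x 38 42 z med 41.3 lo 39.1 hi 43.6
  x 44 43 z med 41.3 lo 39.6 hi 44.0
  x 50 41 z med 41.7 lo 38.8 hi 44.3
  x 56 40 z med 41.3 lo 38.9 hi 45.0
  x 62 42 z med 40.9 lo 39.1 hi 43.5
  x 68 38 z med 41.4 lo 38.3 hi 43.4
  x 74 73 z med 43.2 lo 39.8 hi 82.8
  x 80 138 z med 61.4 lo 39.7 hi 83.1
  x 86 41 z med 82.1 lo 74.8 hi 84.7
  x 92 41 z med 81.4 lo 74.0 hi 84.4
top edges slope deg, of
[... 345 characters left out ...]
x -16 116 z med 62.5 lo 39.5 hi 81.4
  x -10 35 z med 42.2 lo 40.1 hi 44.7
  x -4 33 z med 41.8 lo 37.2 hi 45.2
  x 2 35 z med 41.9 lo 38.9 hi 44.9
  x 8 34 z med 41.0 lo 38.2 hi 43.7
  x 14 29 z med 41.9 lo 39.0 hi 45.1
  x 20 34 z med 42.3 lo 38.1 hi 44.5
  x 26 33 z med 41.7 lo 38.9 hi 44.5
  x 32 34 z med 41.9 lo 38.4 hi 45.3
  x 38 27 z med 41.2 lo 39.9 hi 44.2
  x 44 37 z med 41.5 lo 39.0 hi 44.4
  x 50 27 z med 42.5 lo 39.6 hi 44.1
  x 56 16 z med 42.7 lo 40.4 hi 45.7
  x 62 2 z med 42.1 lo 40.2 hi 44.0
  x 74 3 z med 79.8 lo 72.7 hi 81.4
  x 80 31 z med 81.4 lo 77.0 hi 84.4
  x 86 37 z med 81.5 lo 72.0 hi 86.3
  x 92 137 z med 61.1 lo 40.4 hi 83.7
  x 98 80 z med 42.2 lo 34.5 hi 81.6
```

The wrist view shows the bench edge and the caliper, with no cradle yet. I'll go above the cradle for a close look on the way to the shaft.

Call:
apply_moves --series '[[[0, 0, -1.28, 303, -372, 10, 1], [0, 0, -1.28, 303, -372, 10, 1], [0, 0, -1.28, 303, -372, 10, 1], [0, 0, -1.28, 303, -372, 10, 1], [0, 0, -1.28, 303, -372, 10, 0.6], [0, 0, -1.28, 303, -372, 10, 0.6], [0, 0, -1.28, 303, -372, 10, 0.6], [0, 0, -1.28, 303, -372, 10, 0.6], [0, 0, -1.28, 303, -372, 10, 0.6], [0, 0, -1.28, 303, -372, 10, 0.6]]]'

```text
t: 1.78
eef_pos: [456.8, 217.0, 240.4]
orientation: [180.0, -0.0, 88.4]
ft_force: [0.5, 1.1, 0.7]
finger_gap: 0.602
grasp_force: 0.0
```

Call:
apply_moves --series '[[[0, 0, -0.06, 62, -76, 2, 0.6], [0, 0, -0.06, 62, -76, 2, 0.6], [0, 0, -0.06, 62, -76, 2, 0.6], [0, 0, -0.06, 62, -76, 2, 0.6]]]'

```text
t: 2.12
eef_pos: [520.5, 139.7, 241.8]
orientation: [179.9, 0.1, 85.1]
ft_force: [-0.4, 1.5, 0.4]
finger_gap: 0.603
grasp_force: 0.0
```

Run:
```python
from h import *
import pickle
s=manip.snapshot("wrist"); save(s,"w1"); pickle.dump(s,open("w1.pkl","wb"))
st=manip.read_state(); print(st["joints"].round(3),st["eef_pos"].round(2),st["orientation"].round(2))
P=pts(s); print(len(P),P.min(0),P.max(0))
```

```text
[7.8360e+00 1.2257e+01 8.9645e+01 2.3000e-02 7.8130e+01 1.2658e+01] [518.61 141.57 241.7 ] [-1.7996e+02 -1.0000e-02  8.5170e+01]
305968 [ -642.63039856 -1195.77370217  -911.63944244] [889.82771477 621.52217666 334.42948849]
```

View pics/w1.png

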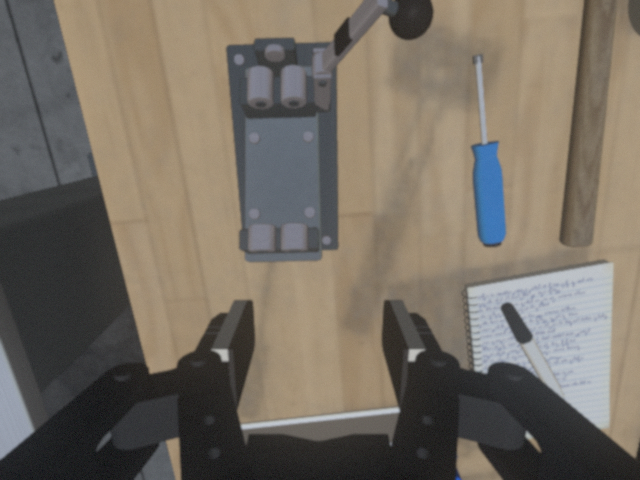

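The picture shows the cradle at (285,150), the lower rods at (275,87) next to the stop at (273,52), the upper rods at (277,238) and the ball at (410,17). Next I'll refine the bed frame from this depth map.

Run:
```python
from h import *
import pickle
s=pickle.load(open("w1.pkl","rb")); P=pts(s)
C=P[(P[:,0]>420)&(P[:,0]<580)&(P[:,1]>70)&(P[:,1]<300)&(P[:,2]>5)&(P[:,2]<160)]
Q=C[(C[:,2]>9)&(C[:,2]<17)]; print(cv2.minAreaRect(Q[:,:2].astype(np.float32)),np.median(Q[:,2]))
ctr=np.array([496,188.5,13])
for yaw in(-93.4,):
    R=bedR(yaw); X=(C-ctr)@R
    for a,b,n in((-38,-19,"low"),(80,95,"up"),(0,70,"mid")):
        k=(X[:,0]>a)&(X[:,0]<b)
        if n=="mid":
            k&=abs(X[:,2]-41.7)<5; p=np.polyfit(X[k,0],X[k,2],1); print("mid slope deg",np.degrees(p[0]),"z",np.median(X[k,2]),"lat slope",np.degrees(np.polyfit(X[k,1],X[k,2],1)[0]))
            for x0 in(0,20,40,60): 
                kk=k&(X[:,0]>x0)&(X[:,0]<x0+10); print("   width",X[kk,1].min(),X[kk,1].max())
            continue
        print(n)
        for y0 in range(-26,28,2):
            kk=k&(X[:,1]>=y0)&(X[:,1]<y0+2)&(X[:,2]>55)
            if kk.sum()>3: print("  y",y0+1,kk.sum(),np.percentile(X[kk,2],[10,50,90]).round(1))
    k=(X[:,2]>74)&(abs(X[:,1])<25)
    h,e=np.histogram(X[k,0],bins=np.arange(-70,110,2)); print([(int(a),int(b)) for a,b in zip(e,h) if b])
```

```text
((494.67108154296875, 187.75924682617188), (189.18838500976562, 96.22329711914062), 86.48368072509766) 13.071015592027903
low
  y -25 54 [68.7 69.5 70.2]
  y -23 22 [74.8 75.4 76.4]
  y -21 47 [77.1 77.8 79. ]
  y -19 58 [78.6 79.6 80.8]
  y -17 56 [79.8 80.5 81.1]
  y -15 70 [80.1 81.  81.7]
  y -13 58 [80.3 81.1 82. ]
  y -11 67 [79.8 81.  81.8]
  y -9 69 [79.3 80.4 81.2]
  y -7 71 [77.6 78.6 79.5]
  y -5 87 [73.1 76.2 77.6]
  y -3 70 [68.8 69.6 72.4]
  y -1 52 [68.5 69.3 70.1]
  y 1 48 [68.8 70.  73.2]
  y 3 54 [74.5 76.7 77.9]
  y 5 50 [77.9 78.8 79.7]
  y 7 71 [79.5 80.2 81. ]
  y 9 51 [79.7 80.9 81.6]
  y 11 69 [80.7 81.4 82. ]
  y 13 73 [80.3 81.1 81.9]
  y 15 64 [79.4 80.4 81.3]
  y 17 62 [78.4 79.3 80.3]
  y 19 63 [76.5 77.8 78.9]
  y 21 64 [69.8 73.9 76.5]
  y 23 62 [68.6 69.4 70.2]
  y 25 62 [68.5 69.5 70.5]
  y 27 74 [ 68.8  99.4 101.1]
up
  y -25 54 [70.1 70.9 71.7]
  y -23 19 [70.4 71.2 71.8]
  y -21 39 [77.8 78.5 79.6]
  y -19 46 [79.6 80.4 81.5]
  y -17 59 [81.4 82.1 82.7]
  y -15 64 [81.9 82.7 83.4]
  y -13 64 [82.3 83.  83.8]
  y -11 62 [82.  82.7 83.6]
  y -9 64 [8
[... 446 characters left out ...]
25 50 [70.4 71.2 72.2]
  y 27 49 [69.2 70.6 71.5]
mid slope deg 0.07257102457663152 z 41.37228573846732 lat slope 0.08815737213321792
   width -32.35147350889489 29.577112617603007
   width -32.195869276798646 29.826768933165543
   width -32.16050621156811 29.423397373154906
   width -32.16919359141698 29.73363739849993
[(-56, 66), (-54, 100), (-52, 104), (-50, 92), (-48, 249), (-46, 139), (-44, 190), (-40, 13), (-38, 104), (-36, 129), (-34, 122), (-32, 122), (-30, 127), (-28, 128), (-26, 129), (-24, 118), (-22, 130), (-20, 124), (-18, 138), (-16, 168), (-14, 175), (-12, 1), (78, 7), (80, 130), (82, 166), (84, 157), (86, 151), (88, 154), (90, 152), (92, 163), (94, 159), (96, 167), (98, 108)]
```

```bash
cat >> h.py <<'E'
from scipy.spatial.transform import Rotation as Ro
def tool(phi,al):
    p,a=np.radians([phi,al]); y=np.array([np.cos(p),np.sin(p),0]); z=np.array([np.cos(a)*np.sin(p),-np.cos(a)*np.cos(p),-np.sin(a)])
    return np.stack([np.cross(y,z),y,z],1)
def to(R,tcp):
    s=manip.read_state(); R0=Ro.from_euler("xyz",s["orientation"],degrees=True)
    print("t",s["t"],"j",s["joints"].round(2),"tcp",s["eef_pos"].round(1),"gap",s["finger_gap"].round(3),"F",s["ft_force"].round(1),"grip",s["grasp_force"])
    print("  turn",(Ro.from_matrix(R)*R0.inv()).as_rotvec().round(4),"shift",(np.array(tcp)-s["eef_pos"]).round(1))
Pg=np.array([592,-156.6,108.])
Rg=tool(50,50)
BR=bedR(-93.5); BO=np.array([496,188.5,13])+bedR(-93.4)@[-44.3,-.7,84.4]
E
python3 - <<'E'
from h import *
print(BO, Rg)
to(Rg,Pg+19*Rg[:,2]-120*Rg[:,2])
E
```

```text
[499.79774744 264.22647726  70.77038823] [[-0.58682409  0.64278761  0.49240388]
 [ 0.49240388  0.76604444 -0.41317591]
 [-0.64278761  0.         -0.76604444]]Traceback (most recent call last):
  File "<stdin>", line 3, in <module>
  File "h.py", line 24, in to
    print("t",s["t"],"j",s["joints"].round(2),"tcp",s["eef_pos"].round(1),"gap",s["finger_gap"].round(3),"F",s["ft_force"].round(1),"grip",s["grasp_force"])
                                                                                ^^^^^^^^^^^^^^^^^^^^^
AttributeError: 'float' object has no attribute 'round'
```

```bash
sed -i 's/s\["finger_gap"\].round(3)/round(s["finger_gap"],3)/' h.py
python3 - <<'E'
from h import *
to(Rg,Pg+19*Rg[:,2]-120*Rg[:,2])
E
```

```text
t 2.1667 j [7.840e+00 1.226e+01 8.965e+01 2.000e-02 7.813e+01 1.266e+01] tcp [518.6 141.6 241.7] gap 0.598 F [-0.3  0.1 -0.7] grip 0.0
  turn [-0.669  -0.279   0.9167] shift [  23.7 -256.4  -56.3]
```

Call:
apply_moves --series '[[[-0.669, -0.279, 0.917, 23, -256, -30, 0.6], [-0.669, -0.279, 0.917, 23, -256, -30, 0.6], [-0.669, -0.279, 0.917, 23, -256, -30, 0.6], [-0.669, -0.279, 0.917, 23, -256, -30, 0.6], [-0.669, -0.279, 0.917, 23, -256, -30, 0.6], [-0.669, -0.279, 0.917, 23, -256, -30, 0.6], [-0.669, -0.279, 0.917, 23, -256, -30, 0.6], [-0.669, -0.279, 0.917, 23, -256, -30, 0.6], [-0.669, -0.279, 0.917, 23, -256, -30, 0.6], [-0.669, -0.279, 0.917, 23, -256, -30, 0.6]]]'

```text
t: 3.0
eef_pos: [537.2, -111.2, 210.0]
orientation: [-179.7, 39.9, 140.7]
ft_force: [-0.1, 0.1, -0.8]
finger_gap: 0.604
grasp_force: 0.0
```

Run:
```python
from h import *
s=manip.snapshot("wrist"); save(s,"w2")
to(Rg,Pg+19*Rg[:,2]-120*Rg[:,2])
P=pts(s)
for n,x,y,r,z0,z1 in(("shaft",592,-156.6,11,60,120),("spindle",514.2,-160,16,55,88),("blue",613.6,-68.6,11,50,110)):
    Q=P[(np.hypot(P[:,0]-x,P[:,1]-y)<22)&(P[:,2]>z0)&(P[:,2]<z1)]
    if len(Q)>20: f=fitcyl(Q,r,np.array([x,y])); print(n,len(Q),f.round(1),np.median(abs(np.hypot(*(Q[:,:2]-f).T)-r)).round(2))
print(proj(s,[[592,-156.6,153],[592,-156.6,108],[592,-156.6,48]]).round())
```

```text
t 3.05 j [ -4.96   2.68 119.69 -44.99  31.28 -21.71] tcp [ 536.7 -111.2  209.6] gap 0.597 F [-0.9  0.3 -0.1] grip 0.0
  turn [ 0.0021 -0.005  -0.0074] shift [  5.6  -3.7 -24.2]
shaft 1950 [ 590.5 -157.3] 0.28
spindle 1833 [ 512.8 -161.1] 0.26
blue 2378 [612.2 -69.4] 0.25
[[318. 275.]
 [318. 218.]
 [318. 156.]]
```

View pics/w2.png

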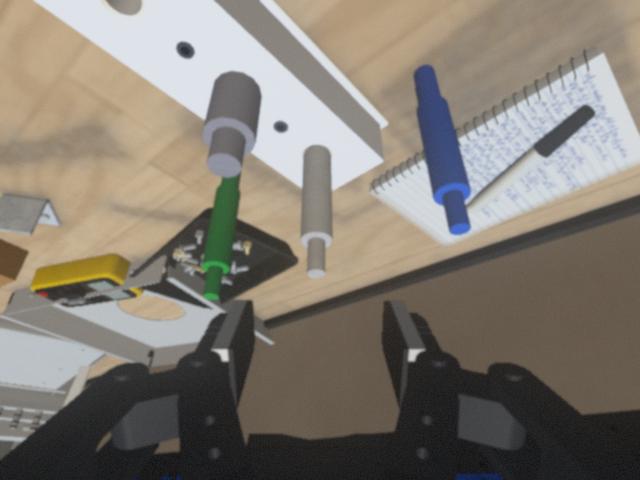

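Pixel (317,210) is the steel shaft, (232,115) the spindle, (440,150) the blue look-alike and (220,240) the green one. The choice is confirmed and the fingers are centred on it, so I'll go in.

Call:
apply_moves --series '[[[0, -0.005, -0.007, 5, -4, -24, 0.6], [0, -0.005, -0.007, 12, -10, -36, 0.6], [0, -0.005, -0.007, 22, -18, -50, 0.6], [0, -0.005, -0.007, 31, -26, -65, 0.6], [0, -0.005, -0.007, 40, -34, -79, 0.6], [0, -0.005, -0.007, 40, -34, -79, 0.6]]]'

```text
t: 3.55
eef_pos: [581.1, -147.0, 130.8]
orientation: [180.0, 40.1, 139.7]
ft_force: [0.2, 0.3, -0.3]
finger_gap: 0.605
grasp_force: 0.0
```

```bash
sed -i 's/^Pg=.*/Pg=np.array([591.2,-157,108.])/' h.py
python3 - <<'E'
from h import *
to(Rg,Pg+19*Rg[:,2])
E
```

```text
t 3.55 j [ -9.3   12.96 122.08 -65.59  21.3   -1.31] tcp [ 581.1 -147.   130.8] gap 0.605 F [ 0.2  0.3 -0.3] grip 0.0
  turn [0.0005 0.001  0.0044] shift [ 19.4 -17.8 -37.4]
```

```bash
sed -i 's/^Rg=.*/Rg=tool(55,58)/' h.py
python3 - <<'E'
from h import *
print(Rg[:,2]);to(Rg,Pg+19*Rg[:,2]-45*Rg[:,2]);to(Rg,Pg+19*Rg[:,2])
E
```

```text
[ 0.43408445 -0.3039492  -0.8480481 ]
t 3.55 j [ -9.3   12.96 122.08 -65.59  21.3   -1.31] tcp [ 581.1 -147.   130.8] gap 0.605 F [ 0.2  0.3 -0.3] grip 0.0
  turn [0.0857 0.1116 0.0915] shift [-1.2 -2.1 -0.8]
t 3.55 j [ -9.3   12.96 122.08 -65.59  21.3   -1.31] tcp [ 581.1 -147.   130.8] gap 0.605 F [ 0.2  0.3 -0.3] grip 0.0
  turn [0.0857 0.1116 0.0915] shift [ 18.3 -15.7 -38.9]
```

Call:
apply_moves --series '[[[0.0857, 0.1116, 0.0915, -1, -2, 0, 0.6], [0.0857, 0.1116, 0.0915, -1, -2, 0, 0.6], [0.0857, 0.1116, 0.0915, 6, -7, -13, 0.6], [0.0857, 0.1116, 0.0915, 12, -11, -26, 0.6], [0.0857, 0.1116, 0.0915, 18, -16, -39, 0.6], [0.0857, 0.1116, 0.0915, 18, -16, -39, 0.6]]]'

```text
t: 4.05
eef_pos: [599.1, -163.1, 93.2]
orientation: [179.9, 32.1, 144.9]
ft_force: [-1.0, 0.1, -0.8]
finger_gap: 0.601
grasp_force: 0.0
```

Run:
```python
from h import *
to(Rg,Pg+19*Rg[:,2])
s=manip.snapshot("wrist"); save(s,"w3")
```

```text
t 4.05 j [-15.79  16.6  117.89 -34.47  17.88 -40.29] tcp [ 599.1 -163.1   93.2] gap 0.601 F [-1.   0.1 -0.8] grip 0.0
  turn [-0.0009  0.002   0.001 ] shift [ 0.4  0.3 -1.3]
```

View pics/w3.png

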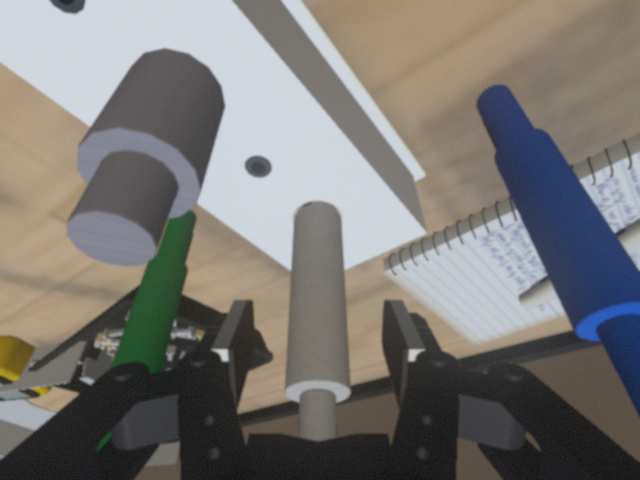

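The shaft at (317,310) is centred between the fingers, and both the spindle and the blue shaft are clear. Closing now.

Call:
apply_moves --series '[[[0, 0, 0, 0, 0, 0, 0.2], [0, 0, 0, 0, 0, 0, 0], [0, 0, 0, 0, 0, 0, 0], [0, 0, 0, 0, 0, 0, 0], [0, 0, 0, 0, 0, 0, 0], [0, 0, 0, 0, 0, 0, 0], [0, 0, 0, 0, 0, 0, 0]]]'

```text
t: 4.68
eef_pos: [598.9, -162.7, 95.1]
orientation: [179.9, 32.3, 145.0]
ft_force: [-3.4, 3.1, 6.7]
finger_gap: 0.243
grasp_force: 58.8
```

Call:
apply_moves --series '[[[0, 0, 0, 0, 0, 10, 0], [0, 0, 0, 0, 0, 22, 0], [0, 0, 0, 0, 0, 38, 0], [0, 0, 0, 0, 0, 56, 0], [0, 0, 0, 0, 0, 75, 0], [0, 0, 0, 0, 0, 95, 0], [0, 0, 0, 0, 0, 115, 0], [0, 0, 0, 0, 0, 130, 0], [0, 0, 0, 0, 0, 130, 0]]]'

```text
t: 5.43
eef_pos: [600.3, -163.4, 227.6]
orientation: [179.8, 32.5, 144.9]
ft_force: [1.5, -1.4, -1.6]
finger_gap: 0.244
grasp_force: 58.9
```

Run:
```python
from h import *
import pickle
to(Rg,Pg+19*Rg[:,2])
S={}
for c in("wrist","scene","top"):
    s=manip.snapshot(c); S[c]=s; save(s,"l_"+c)
    for d in manip.trace("shaft_foot",c)[:4]: print(c,round(d["score"],2),d["bbox"],np.median(pts(s,np.array(d["pixels"])),0).round())
pickle.dump(S,open("l.pkl","wb"))
```

```text
t 5.4333 j [-15.79   7.01 107.03 -17.12  36.1  -59.58] tcp [ 600.3 -163.4  227.6] gap 0.244 F [ 1.5 -1.4 -1.6] grip 58.89591157436371
  turn [ 0.0019  0.0091 -0.0007] shift [  -0.9    0.6 -135.7]
wrist 0.83 [425.8, 0.0, 85.0, 118.8] [605. -70. 108.]
wrist 0.67 [284.1, 151.7, 66.2, 288.2] [ 586. -153.  233.]
wrist 0.66 [168.9, 93.3, 55.2, 136.5] [ 576. -247.   94.]
scene 0.8 [326.0, 188.8, 13.1, 55.3] [610. -62.  80.]
scene 0.67 [369.8, 159.1, 9.7, 47.7] [ 578. -245.   84.]
scene 0.66 [355.2, 133.5, 7.1, 46.5] [ 587. -150.  193.]
scene 0.15 [256.6, 265.1, 45.9, 32.8] [558. 270. 133.]
top 0.65 [373.5, 204.4, 14.8, 15.2] [608. -65. 115.]
top 0.54 [463.4, 211.6, 15.5, 16.5] [ 578. -251.  121.]
```

Run:
```python
from h import *
import pickle
S=pickle.load(open("l.pkl","rb"))
for c in("wrist","scene","top"):
    P=pts(S[c]); Q=P[(np.hypot(P[:,0]-591,P[:,1]+157)<20)&(P[:,2]>130)&(P[:,2]<300)]
    h,e=np.histogram(Q[:,2],bins=np.arange(130,300,6)); print(c,[(int(a),int(b)) for a,b in zip(e,h) if b])
    B=Q[(Q[:,2]>182)&(Q[:,2]<(215 if c=="wrist" else 252))]
    if len(B)<20: continue
    def f(p):
        d=np.array([p[2],p[3],1]);d/=np.linalg.norm(d); v=B-[p[0],p[1],215]; return np.linalg.norm(np.cross(v,d),axis=1)-11
    r=least_squares(f,[591,-157,0,0],loss="soft_l1"); print(len(B),r.x.round(4),np.median(abs(r.fun)).round(2), "top",np.percentile(Q[:,2],99))
st=manip.read_state(); print(st["orientation"])
```

```text
wrist [(136, 64), (142, 214), (148, 220), (154, 239), (160, 266), (166, 271), (172, 224), (178, 268), (184, 465), (190, 489), (196, 522), (202, 562), (208, 617), (214, 652), (220, 778), (226, 1110), (232, 1270), (238, 1352), (244, 1282), (250, 1336), (256, 2004), (262, 1031), (268, 877), (274, 319)]
2907 [ 5.927439e+02 -1.579973e+02 -3.100000e-03  2.300000e-03] 0.24 top 275.07040166568504
scene [(130, 2), (136, 15), (142, 15), (148, 18), (154, 15), (160, 18), (166, 19), (172, 13), (178, 25), (184, 22), (190, 23), (196, 25), (202, 20), (208, 24), (214, 23), (220, 30), (226, 31), (232, 33), (238, 20), (244, 19), (250, 13), (256, 4), (262, 4), (268, 1)]
285 [ 5.913607e+02 -1.569523e+02 -3.560000e-02  3.530000e-02] 1.4 top 262.63194566310966
top [(232, 1), (238, 3), (244, 1), (250, 2), (274, 16), (280, 3)]
[179.99038577  31.94804933 145.00589487]
```

```bash
cat >> h.py <<'E'
Rl=Ro.from_euler("xyz",[179.99,31.95,145.0],degrees=True).as_matrix()
q=Rl.T@(np.array([592.2,-157.5,141.7])-np.array([600.3,-163.4,227.6])); q[1]=0
sg=Rl.T@[0,0,1.]; sg[1]=0; sg/=np.linalg.norm(sg)   # shaft dir in tool
G=np.stack([sg,[0,1,0],np.cross(sg,[0,1,0])],1)
Rp=BR@G.T
def place(x,y,z,d=0.):
    R=Ro.from_rotvec(-np.radians(d)*BR[:,1]).as_matrix()@Rp
    return R, BO+BR@[x,y,z]-R@q
E
sed -i 's/^BR=.*/BR=bedR(-93.5); BO=np.array([496,188.5,13])+bedR(-93.4)@[-44.0,-1.0,84.4]/' h.py
python3 - <<'E'
from h import *
print(q,sg,Rp.round(3))
for a in((8,0,90,6),(8,0,25,6),(0,0,0,0)):
    R,t=place(*a); print(a,t.round(1)); to(R,t)
E
```

```text
[53.95789733  0.         67.58509162] [-0.52917901  0.         -0.84851021] [[ 0.051  0.998  0.033]
 [ 0.837 -0.061  0.544]
 [ 0.545  0.    -0.838]]
(8, 0, 90, 6) [496.6 216.1 191.5]
t 5.7333 j [-15.81   7.26 107.38 -17.16  36.08 -59.54] tcp [ 597.6 -162.9  221.6] gap 0.242 F [ 0.  -0.4 -3.2] grip 58.89638364315033
  turn [ 0.9657  0.4661 -0.9262] shift [-101.   378.9  -30.1]
(8, 0, 25, 6) [494.9 188.6 132.6]
t 5.7333 j [-15.81   7.26 107.38 -17.16  36.08 -59.54] tcp [ 597.6 -162.9  221.6] gap 0.242 F [ 0.  -0.4 -3.2] grip 58.89638364315033
  turn [ 0.9657  0.4661 -0.9262] shift [-102.7  351.5  -89.1]
(0, 0, 0, 0) [494.5 182.   98.1]
t 5.7333 j [-15.81   7.26 107.38 -17.16  36.08 -59.54] tcp [ 597.6 -162.9  221.6] gap 0.242 F [ 0.  -0.4 -3.2] grip 58.89638364315033
  turn [ 1.0631  0.5131 -0.9055] shift [-103.1  344.9 -123.5]
```

Call:
apply_moves --series '[[[0, 0, 0, -20, 0, 20, 0], [0, 0, 0, -45, 0, 45, 0], [0.1, 0.05, -0.1, -60, 20, 60, 0], [0.966, 0.466, -0.926, -101, 379, 30, 0], [0.966, 0.466, -0.926, -101, 379, 30, 0], [0.966, 0.466, -0.926, -101, 379, 30, 0], [0.966, 0.466, -0.926, -101, 379, 30, 0], [0.966, 0.466, -0.926, -101, 379, 30, 0], [0.966, 0.466, -0.926, -101, 379, 30, 0], [0.966, 0.466, -0.926, -101, 379, 30, 0]]]'

```text
t: 6.57
eef_pos: [506.3, 147.3, 259.3]
orientation: [173.5, -10.1, 104.1]
ft_force: [1.3, -0.7, -2.3]
finger_gap: 0.242
grasp_force: 59.6
```

Run:
```python
from h import *
to(*place(8,0,90,6))
```

```text
t 6.5667 j [  0.77   7.54  94.26  11.69  74.37 -15.51] tcp [506.3 147.3 259.3] gap 0.242 F [ 1.3 -0.7 -2.3] grip 59.55665946006775
  turn [ 0.2857  0.1358 -0.2677] shift [ -9.8  68.7 -67.8]
```

Call:
apply_moves --series '[[[0.286, 0.136, -0.268, -10, 69, -20, 0], [0.286, 0.136, -0.268, -10, 69, -40, 0], [0.286, 0.136, -0.268, -10, 69, -55, 0], [0.286, 0.136, -0.268, -10, 69, -67, 0], [0.286, 0.136, -0.268, -10, 69, -67, 0], [0.286, 0.136, -0.268, -10, 69, -67, 0], [0.286, 0.136, -0.268, -10, 69, -67, 0]]]'

```text
t: 7.15
eef_pos: [496.9, 214.3, 193.5]
orientation: [179.7, -26.9, 86.8]
ft_force: [-0.0, -0.4, -2.4]
finger_gap: 0.24
grasp_force: 59.7
```

Run:
```python
from h import *
import pickle
to(*place(8,0,90,6)); to(*place(8,0,30,6))
S={c:manip.snapshot(c) for c in("wrist","scene")}; pickle.dump(S,open("p.pkl","wb"))
st=manip.read_state(); R=Ro.from_euler("xyz",st["orientation"],degrees=True).as_matrix()
f=st["eef_pos"]+R@q; d=R@sg
print("pred foot in bed",((f-BO)@BR).round(1),"dir",(d@BR).round(3))
for c,s in S.items():
    P=pts(s); v=P-f; a=v@d; r=np.linalg.norm(v-np.outer(a,d),axis=1)
    B=P[(a>45)&(a<(75 if c=="wrist" else 116))&(r<18)&(r>5)]
    A=P[(a>8)&(a<36)&(r<14)]
    def fn(p):
        dd=d+p[2]*BR[:,1]+p[3]*BR[:,2];dd/=np.linalg.norm(dd); o=f+p[0]*BR[:,1]+p[1]*BR[:,2]
        g=lambda X,rr:np.linalg.norm(np.cross(X-o,dd),axis=1)-rr
        return np.r_[g(B,11),g(A,8)]
    x=least_squares(fn,[0,0,0,0],loss="soft_l1").x; k=r<9
    print(c,len(A),len(B),"dy,dz",x[:2].round(1),"slopes",x[2:].round(3),"foot end a",np.percentile(a[k&(a>-30)&(a<160)],[1,99]).round(1))
    save(s,"p_"+c)
```

```text
t 7.15 j [ -2.29  11.79 103.51  29.41  66.92 -11.32] tcp [496.9 214.3 193.5] gap 0.24 F [-0.  -0.4 -2.4] grip 59.663516879081726
  turn [ 0.0036  0.0041 -0.0033] shift [-0.3  1.7 -2. ]
t 7.15 j [ -2.29  11.79 103.51  29.41  66.92 -11.32] tcp [496.9 214.3 193.5] gap 0.24 F [-0.  -0.4 -2.4] grip 59.663516879081726
  turn [ 0.0036  0.0041 -0.0033] shift [ -1.8 -23.6 -56.3]
pred foot in bed [10.3  0.3 91.6] dir [0.994 0.    0.107]
wrist 1155 2713 dy,dz [-0.9 -1.6] slopes [ 0.009 -0.007] foot end a [  0.5 134. ]
scene 158 590 dy,dz [ 0.9 -1.3] slopes [0.    0.003] foot end a [ -2.1 134.2]
```

View pics/p_wrist.png

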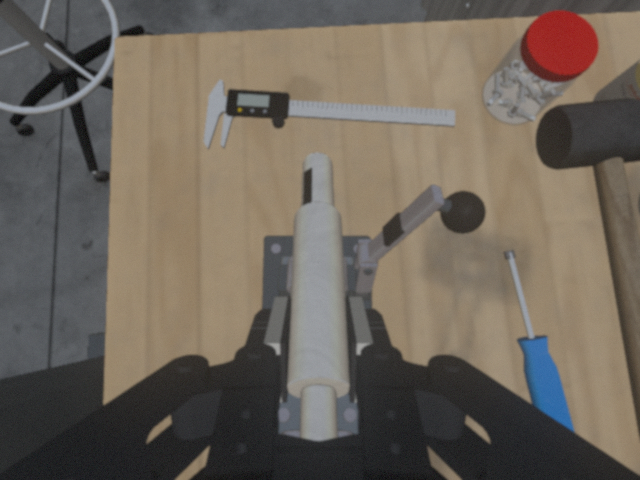

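The shaft is level with the rest above the cradle, with the foot at (317,165) pointing downhill and the keeper clear at (400,225). Descending.

Call:
apply_moves --series '[[[0.004, 0.004, -0.003, -1, -6, -14, 0], [0.004, 0.004, -0.003, -1, -12, -28, 0], [0.004, 0.004, -0.003, -2, -18, -43, 0], [0.004, 0.004, -0.003, -2, -24, -56, 0], [0.004, 0.004, -0.003, -2, -28, -66, 0], [0.004, 0.004, -0.003, -2, -30, -72, 0], [0.004, 0.004, -0.003, -2, -30, -72, 0], [0.004, 0.004, -0.003, -2, -30, -72, 0]]]'

```text
t: 7.92
eef_pos: [494.3, 184.8, 121.4]
orientation: [-179.9, -27.2, 86.5]
ft_force: [0.2, 0.4, -2.7]
finger_gap: 0.239
grasp_force: 59.7
```

```bash
cat >> h.py <<'E'
def rep():
    st=manip.read_state(); R=Ro.from_euler("xyz",st["orientation"],degrees=True).as_matrix()
    f=st["eef_pos"]+R@q; print("foot in bed",((f-BO)@BR).round(1),"dir",((R@sg)@BR).round(3),"F bed",(st["ft_force"]@BR).round(1),"torque",st["torque"].round(2))
E
python3 - <<'E'
from h import *
rep(); to(*place(8,0,3,6));
E
```

```text
foot in bed [ 6.8 -0.4 13.4] dir [0.995 0.001 0.103] F bed [-1.6  0.2 -2.3] torque [-0.52  0.04 -0.01]
t 7.9167 j [ -6.01  16.09 109.86  31.89  59.65 -20.28] tcp [494.3 184.8 121.4] gap 0.239 F [ 0.2  0.4 -2.7] grip 59.664010405540466
  turn [-0.0019 -0.0011 -0.    ] shift [-0.  -5.4 -8.7]
```

Call:
apply_moves --series '[[[0, 0, 0, 0, -1, -2.4, 0], [0, 0, 0, 0, -2.2, -4.8, 0], [0, 0, 0, 0, -3.4, -7.2, 0], [0, 0, 0, 0, -4.2, -9, 0], [0, 0, 0, 0, -4.2, -9, 0], [0, 0, 0, 0, -4.2, -9, 0]]]'

```text
t: 8.42
eef_pos: [493.8, 180.4, 111.8]
orientation: [-179.9, -27.1, 86.4]
ft_force: [-0.5, 0.3, -3.3]
finger_gap: 0.244
grasp_force: 59.7
```

Run:
```python
from h import *
rep(); to(*place(8,0,0,6));
```

```text
foot in bed [ 6.8 -0.6  2.8] dir [0.995 0.001 0.103] F bed [-1.7 -0.6 -2.9] torque [-0.55  0.05  0.  ]
t 8.4167 j [ -6.54  16.76 110.61  32.2   58.72 -21.52] tcp [493.8 180.4 111.8] gap 0.244 F [-0.5  0.3 -3.3] grip 59.66405153274536
  turn [-0.0017 -0.0022  0.    ] shift [ 0.4 -2.3 -1.9]
```

Call:
apply_moves --series '[[[0, 0, 0, 0, -0.5, -1.1, 0], [0, 0, 0, 0, -0.5, -1.1, 0], [0, 0, 0, 0, -1, -2.2, 0], [0, 0, 0, 0, -1, -2.2, 0]]]'

```text
t: 8.75
eef_pos: [494.3, 179.6, 109.9]
orientation: [-179.9, -27.2, 86.4]
ft_force: [0.4, 0.9, -2.2]
finger_gap: 0.241
grasp_force: 59.7
```

Run:
```python
from h import *
rep()
```

```text
foot in bed [ 6.7 -0.1  0.8] dir [0.995 0.    0.102] F bed [-1.8  0.4 -1.6] torque [-0.18 -0.14 -0.1 ]
```

Call:
apply_moves --series '[[[0, 0, 0, 0.1, 1.8, -0.8, 0], [0, 0, 0, 0.2, 3.6, -1.7, 0], [0, 0, 0, 0.3, 4.5, -2.1, 0], [0, 0, 0, 0.3, 4.5, -2.1, 0]]]'

```text
t: 9.08
eef_pos: [494.9, 182.4, 108.0]
orientation: [180.0, -27.0, 86.6]
ft_force: [-0.9, -9.0, 5.0]
finger_gap: 0.242
grasp_force: 61.1
```

Run:
```python
from h import *
rep()
```

```text
foot in bed [ 3.3  0.4 -0.1] dir [0.994 0.001 0.106] F bed [10.3 -0.3  0.7] torque [-0.85  0.14  0.12]
```

Run:
```python
from h import *
to(*place(3,.3,.8,3)); to(*place(3,.3,.8,1));to(*place(3,.3,.6,0))
```

```text
t 9.0833 j [ -6.16  17.05 110.78  32.27  58.   -21.58] tcp [494.9 182.4 108. ] gap 0.242 F [-0.9 -9.   5. ] grip 61.14638686180115
  turn [ 0.0539 -0.0026 -0.0013] shift [-0.2 -1.2 -3.6]
t 9.0833 j [ -6.16  17.05 110.78  32.27  58.   -21.58] tcp [494.9 182.4 108. ] gap 0.242 F [-0.9 -9.   5. ] grip 61.14638686180115
  turn [ 0.0888 -0.0047 -0.0013] shift [-0.3 -2.2 -6.4]
t 9.0833 j [ -6.16  17.05 110.78  32.27  58.   -21.58] tcp [494.9 182.4 108. ] gap 0.242 F [-0.9 -9.   5. ] grip 61.14638686180115
  turn [ 0.1062 -0.0058 -0.0013] shift [-0.3 -2.8 -8. ]
```

Call:
apply_moves --series '[[[0.018, -0.001, 0, 0, -0.6, -1.2, 0], [0.036, -0.002, 0, -0.1, -1.2, -2.3, 0], [0.054, -0.003, -0.001, -0.2, -1.8, -3.4, 0], [0.071, -0.004, -0.001, -0.2, -2.2, -4.8, 0], [0.088, -0.005, -0.001, -0.3, -2.8, -6.2, 0], [0.088, -0.005, -0.001, -0.3, -2.8, -6.2, 0], [0.088, -0.005, -0.001, -0.3, -2.8, -6.2, 0]]]'

```text
t: 9.67
eef_pos: [494.6, 180.2, 101.3]
orientation: [-179.9, -32.1, 86.4]
ft_force: [0.7, -5.8, 0.4]
finger_gap: 0.242
grasp_force: 60.3
```

Run:
```python
from h import *
rep(); to(*place(3,.3,.6,0))
```

```text
foot in bed [2.9 0.3 0.7] dir [ 1.    -0.001  0.017] F bed [ 5.4  1.1 -2.1] torque [-0.92 -0.12 -0.14]
t 9.6667 j [ -9.82  18.66 112.63  38.02  59.   -29.27] tcp [494.6 180.2 101.3] gap 0.242 F [ 0.7 -5.8  0.4] grip 60.33630609512329
  turn [ 0.0167 -0.0022  0.0015] shift [ 0.  -0.6 -1.4]
```

Call:
apply_moves --series '[[[0.008, -0.001, 0.001, 0, -0.3, -0.7, 0], [0.017, -0.002, 0.001, 0, -0.6, -1.5, 0], [0.017, -0.002, 0.001, 0, -0.8, -2.1, 0], [0.017, -0.002, 0.001, 0, -0.8, -2.1, 0]]]'

```text
t: 10.0
eef_pos: [494.6, 180.0, 100.7]
orientation: [179.9, -33.1, 86.6]
ft_force: [-1.7, -6.0, 8.2]
finger_gap: 0.241
grasp_force: 61.3
```

Run:
```python
from h import *
rep(); to(*place(3,.3,.6,0))
```

```text
foot in bed [2.9 0.2 1.6] dir [ 1.     0.    -0.002] F bed [ 9.  -1.3  4.9] torque [-0.65  0.16 -0.04]
t 10.0 j [-10.51  18.99 112.96  39.13  59.32 -30.95] tcp [494.6 180.  100.7] gap 0.241 F [-1.7 -6.   8.2] grip 61.28735303878784
  turn [-0.0017  0.001  -0.0007] shift [-0.  -0.5 -0.7]
```

```bash
cat > chk.py <<'E'
from h import *
# fit shaft in bed frame from scene+wrist using nominal home as start
for c in("scene","wrist","top"):
    s=manip.snapshot(c); X=(pts(s)-BO)@BR
    rr=np.hypot(X[:,1],X[:,2]-1)
    B=X[(X[:,0]>48)&(X[:,0]<118)&(rr<16)&(rr>6)&(X[:,2]>0)]; A=X[(X[:,0]>8)&(X[:,0]<38)&(rr<13)&(X[:,2]>2)]; H=X[(X[:,0]>126)&(X[:,0]<144)&(rr<11)&(X[:,2]>2)]
    def g(p,Q,r): d=np.array([1,p[2],p[3]]);d/=np.linalg.norm(d); return np.linalg.norm(np.cross(Q-[0,p[0],p[1]],d),axis=1)-r
    x=least_squares(lambda p:np.r_[g(p,A,8),g(p,B,11),g(p,H,6)],[0,0,0,0],loss="soft_l1").x
    k=(abs(X[:,1])<5)&(X[:,2]>2)&(X[:,2]<9)&(X[:,0]>100)&(X[:,0]<170)
    print(c,len(A),len(B),len(H),"foot y,z",x[:2].round(1),"head y,z",(x[:2]+145*x[2:]).round(1),"head end",np.percentile(X[k,0],97).round(1) if k.any() else None)
    save(s,"chk_"+c)
E
python3 chk.py
```

```text
scene 125 418 25 foot y,z [ 0.9 -0.3] head y,z [1.4 0.6] head end 141.9
wrist 1208 9061 1394 foot y,z [-0.4 -0. ] head y,z [0.4 0.1] head end 137.1
top 86 297 0 foot y,z [ 0.9 -0.2] head y,z [1.3 1. ] head end 124.6
```

The shaft is seated within about 1 mm at both ends. Releasing it gently.

Call:
apply_moves --series '[[[0, 0, 0, 0, 0, 0, 0.23], [0, 0, 0, 0, 0, 0, 0.25], [0, 0, 0, 0, 0, 0, 0.26], [0, 0, 0, 0, 0, 0, 0.28], [0, 0, 0, 0, 0, 0, 0.3], [0, 0, 0, 0, 0, 0, 0.35], [0, 0, 0, 0, 0, 0, 0.45], [0, 0, 0, 0, 0, 0, 0.55], [0, 0, 0, 0, 0, 0, 0.55]]]'

```text
t: 10.9
eef_pos: [493.7, 180.4, 99.2]
orientation: [-179.9, -33.2, 86.5]
ft_force: [0.2, -0.2, 0.3]
finger_gap: 0.547
grasp_force: 0.0
```

```bash
python3 chk.py; python3 -c "
from h import *
rep(); s=manip.read_state(); print(s['t'],s['finger_gap'],s['grasp_force'])"
```

```text
scene 123 399 46 foot y,z [ 1. -0.] head y,z [ 1.1 -0.1] head end 144.7
wrist 1229 8608 1339 foot y,z [-0.3  0.1] head y,z [ 0.1 -0.1] head end 136.6
top 84 295 1 foot y,z [0.9 0.6] head y,z [1.8 0.3] head end 123.1
foot in bed [ 2.1 -0.6  0.4] dir [ 1.     0.001 -0.002] F bed [-0.1  0.1  0.4] torque [-0.28  0.06 -0.  ]
11.05 0.5495005182380496 0.0
```

Call:
apply_moves --series '[[[0, 0, 0, 0, -6, 9, 0.55], [0, 0, 0, -1, -14, 22, 0.55], [0, 0, 0, -2, -27, 42, 0.55], [0, 0, 0, -3, -43, 66, 0.55], [0, 0, 0, -4, -60, 92, 0.55], [0, 0, 0, -4, -60, 110, 0.3], [0, 0, 0, -4, -60, 125, 0], [0, 0, 0, -4, -60, 125, 0]]]'

```text
t: 11.72
eef_pos: [491.7, 119.3, 227.8]
orientation: [179.6, -33.1, 86.7]
ft_force: [0.1, -0.0, -0.4]
finger_gap: 0.132
grasp_force: 0.0
```

```bash
python3 chk.py
python3 - <<'E'
from h import *
for c in("scene","wrist","top"):
    s=manip.snapshot(c); X=(pts(s)-BO)@BR
    # ball: dark points near expected
    col=s["color"].reshape(-1,3)[(s["z_map"]>0).ravel()].astype(int)
    k=(X[:,1]>20)&(X[:,1]<130)&(abs(X[:,0]-17)<40)&(X[:,2]>20)&(X[:,2]<120)&(col.max(1)<70)
    B=X[k]
    if len(B)<10: print(c,len(B)); continue
    m=np.median(B,0); B=B[np.linalg.norm(B-m,axis=1)<20]
    x=least_squares(lambda p:np.linalg.norm(B-p,axis=1)-12.5,m-[0,0,8],loss="soft_l1").x
    a=np.arctan2(x[2]-12,x[1]-34); L=np.hypot(x[1]-34,x[2]-12)
    print(c,len(B),"ball bed",x.round(1),"r",L.round(1),"exp",np.hypot(66,24).round(1),"keeper",round(np.pi-a-np.arctan2(24,66),3),"world",(BO+BR@x).round(1))
to(Rp,[0,0,0])
a=cv2.imread("pics/chk_scene.png")[220:380,230:400]; b=cv2.imread("pics/chk_wrist.png")
cv2.imwrite("pics/v.png",np.hstack([cv2.resize(a,(425,400),interpolation=2),cv2.resize(b,(375,400))]))
E
```

```text
scene 121 396 42 foot y,z [0.9 0.1] head y,z [ 1.4 -0. ] head end 144.4
wrist 412 2045 331 foot y,z [-0.3  0.1] head y,z [ 0. -0.] head end 146.1
top 86 289 37 foot y,z [0.8 0. ] head y,z [1.5 0.3] head end 145.0
scene 110 ball bed [18.1 85.4 61. ] r 71.0 exp 70.2 keeper 2.032 world [585.3 268.1 133.8]
wrist 765 ball bed [17.8 84.  61.1] r 70.1 exp 70.2 keeper 2.017 world [584.  268.5 133.8]
top 98 ball bed [17.2 85.6 61.8] r 71.7 exp 70.2 keeper 2.024 world [585.5 269.3 134.2]
t 12.0167 j [-17.58  10.96 103.09  32.87  77.51 -24.67] tcp [489.1 120.5 223.2] gap -0.002 F [0.6 0.5 0.3] grip 0.0
  turn [-0.0025 -0.0039 -0.0007] shift [-489.1 -120.5 -223.2]
```

View pics/v.png

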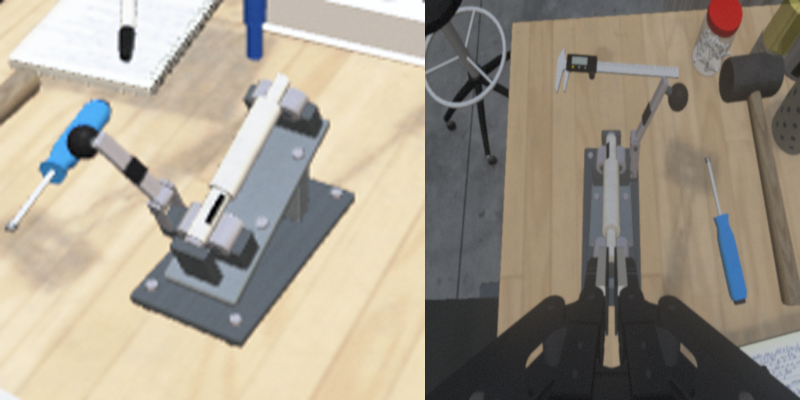

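The left half shows the shaft seated in both Vs against the stop, with its head end at bed x = 145. The right half (wrist view) shows the keeper still open, with its ball at about (678,97). Next I'll grip the ball and swing it along its arc.

```bash
cat >> h.py <<'E'
Rk=np.stack([-BR[:,1],-BR[:,0],-BR[:,2]],1)
def ball(k):
    th=np.pi-k-np.arctan2(24,66); return BO+BR@[17.5,34.3+70.2*np.cos(th),12+70.2*np.sin(th)]
E
python3 - <<'E'
from h import *
print(np.linalg.det(Rk),Rk.round(3),ball(2.02),ball(0))
to(Rk,ball(2.02)+60*BR[:,2]); to(Rk,ball(2.02)-11*BR[:,2])
E
```

```text
1.0000000000000002 [[-0.998  0.055 -0.026]
 [ 0.061  0.905 -0.422]
 [-0.    -0.423 -0.906]] [584.48950533 268.71597826 133.58746819] [467.82803581 265.25748737 110.91133956]
t 12.0167 j [-17.58  10.96 103.09  32.87  77.51 -24.67] tcp [489.1 120.5 223.2] gap -0.002 F [0.6 0.5 0.3] grip 0.0
  turn [-0.7936 -0.0708  1.6242] shift [ 97.  173.5 -35.2]
t 12.0167 j [-17.58  10.96 103.09  32.87  77.51 -24.67] tcp [489.1 120.5 223.2] gap -0.002 F [0.6 0.5 0.3] grip 0.0
  turn [-0.7936 -0.0708  1.6242] shift [ 95.1 143.6 -99.6]
```

Call:
apply_moves --series '[[[-0.4, -0.035, 0.81, 60, 40, 30, 0.6], [-0.4, -0.035, 0.81, 60, 40, 30, 0.6], [-0.4, -0.035, 0.81, 60, 60, 30, 0.6], [-0.4, -0.035, 0.81, 70, 80, 30, 0.6], [-0.794, -0.071, 1.624, 97, 174, 20, 0.6], [-0.794, -0.071, 1.624, 97, 174, 20, 0.6], [-0.794, -0.071, 1.624, 97, 174, 20, 0.6], [-0.794, -0.071, 1.624, 97, 174, 20, 0.6], [-0.794, -0.071, 1.624, 97, 174, 20, 0.6], [-0.794, -0.071, 1.624, 97, 174, 20, 0.6]]]'

```text
t: 12.85
eef_pos: [586.9, 295.3, 242.4]
orientation: [-167.8, -5.4, 148.6]
ft_force: [0.5, 0.5, 0.3]
finger_gap: 0.599
grasp_force: 0.0
```

Run:
```python
from h import *
to(Rk,ball(2.02)+60*BR[:,2])
```

```text
t 12.85 j [ 22.3   30.52  62.47  -3.02 100.03 -37.08] tcp [586.9 295.3 242.4] gap 0.599 F [0.5 0.5 0.3] grip 0.0
  turn [-0.2427 -0.0227  0.4947] shift [ -0.9  -1.3 -54.4]
```

Call:
apply_moves --series '[[[-0.243, -0.023, 0.495, 0, 0, 0, 0.6], [-0.243, -0.023, 0.495, 0, 0, 0, 0.6], [-0.243, -0.023, 0.495, 0, 0, 0, 0.6], [-0.243, -0.023, 0.495, 0, 0, -10, 0.6], [-0.243, -0.023, 0.495, 0, 0, -30, 0.6], [-0.243, -0.023, 0.495, -1, -1, -54, 0.6], [-0.243, -0.023, 0.495, -1, -1, -54, 0.6]]]'

```text
t: 13.43
eef_pos: [582.3, 293.4, 184.0]
orientation: [-155.0, -0.5, 176.3]
ft_force: [-0.4, 0.1, -1.1]
finger_gap: 0.601
grasp_force: 0.0
```

Run:
```python
from h import *
to(Rk,ball(2.02)-11*BR[:,2])
s=manip.snapshot("wrist"); X=(pts(s)-BO)@BR
col=s["color"].reshape(-1,3)[(s["z_map"]>0).ravel()].astype(int)
c0=np.array([17.5,84.3,61]); B=X[(np.linalg.norm(X-c0,axis=1)<18)&(col.max(1)<70)]
print(len(B), least_squares(lambda p:np.linalg.norm(B-p,axis=1)-12.5,c0,loss="soft_l1").x.round(1))
save(s,"k1")
```

```text
t 13.4333 j [ 31.57  33.02  69.54 -19.95  92.73 -53.08] tcp [582.3 293.4 184. ] gap 0.601 F [-0.4  0.1 -1.1] grip 0.0
  turn [-0.0001 -0.0085  0.0037] shift [  1.9 -29.3 -60.4]
1264 [18.4 84.2 60.8]
```

View pics/k1.png

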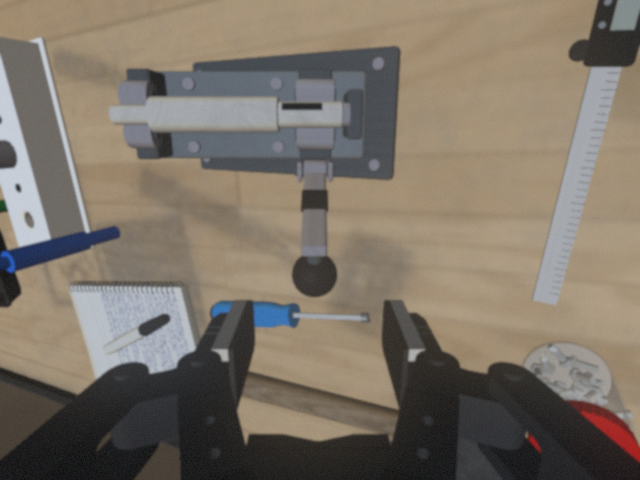

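The ball at (314,275) lies midway between the fingers, and the shaft at (230,113) is still seated. Descending and gripping.

Call:
apply_moves --series '[[[0, -0.008, 0.004, 1, -8, -17, 0.6], [0, -0.008, 0.004, 1, -16, -34, 0.6], [0, -0.008, 0.004, 2, -24, -50, 0.6], [0, -0.008, 0.004, 2, -29, -60, 0.6], [0, -0.008, 0.004, 2, -29, -60, 0.6], [0, -0.008, 0.004, 2, -29, -60, 0.3], [0, -0.008, 0.004, 2, -29, -60, 0.1], [0, -0.008, 0.004, 2, -29, -60, 0.1], [0, -0.008, 0.004, 2, -29, -60, 0.1], [0, -0.008, 0.004, 2, -29, -60, 0.1]]]'

```text
t: 14.32
eef_pos: [589.1, 265.9, 131.4]
orientation: [-155.5, 0.8, 176.5]
ft_force: [1.9, 4.8, 2.0]
finger_gap: 0.248
grasp_force: 58.7
```

Run:
```python
from h import *
to(Rk,ball(2.02)-11*BR[:,2])
b0=ball(2.02)
for k in np.arange(1.8,-.11,-.2): print(round(k,1),(ball(k)-b0).round(1))
```

```text
t 14.3167 j [ 29.59  33.41  76.39 -20.87  84.   -51.95] tcp [589.1 265.9 131.4] gap 0.248 F [1.9 4.8 2. ] grip 58.74680936336517
  turn [-0.0076  0.0141  0.0007] shift [-4.9 -1.8 -7.7]
1.8 [-11.6   4.9   8.9]
1.6 [-23.9   8.3  14.7]
1.4 [-37.2  10.8  18.2]
1.2 [-51.2  12.1  19.2]
1.0 [-65.1  12.2  17.6]
0.8 [-78.5  11.2  13.6]
0.6 [-90.8   9.    7.3]
0.4 [-101.5    5.7   -1.1]
0.2 [-110.3    1.5  -11.2]
0.0 [-116.7   -3.5  -22.7]
```

Call:
apply_moves --series '[[[0, 0, 0, 0, 0, 0, 0.1], [0, 0, 0, 0, 0, 0, 0.1], [0, 0, 0, 0, 0, 0, 0.1]]]'

```text
t: 14.57
eef_pos: [589.4, 265.7, 131.2]
orientation: [-155.5, 0.8, 176.5]
ft_force: [3.2, 5.5, 1.9]
finger_gap: 0.248
grasp_force: 58.8
```

Run:
```python
from h import *
to(Rk,ball(2.02)-11*BR[:,2])
s=manip.snapshot("wrist"); save(s,"k2")
s=manip.snapshot("scene"); save(s,"k2s")
a=cv2.imread("pics/k2s.png")[220:380,230:400]; b=cv2.imread("pics/k2.png")
cv2.imwrite("pics/v2.png",np.hstack([cv2.resize(a,(400,400),interpolation=2),b[80:480,120:520]]))
```

```text
t 14.5667 j [ 29.58  33.42  76.4  -20.88  83.97 -51.95] tcp [589.4 265.7 131.2] gap 0.248 F [3.2 5.5 1.9] grip 58.817657232284546
  turn [-0.0075  0.0144  0.0006] shift [-5.1 -1.7 -7.6]
```

View pics/v2.png

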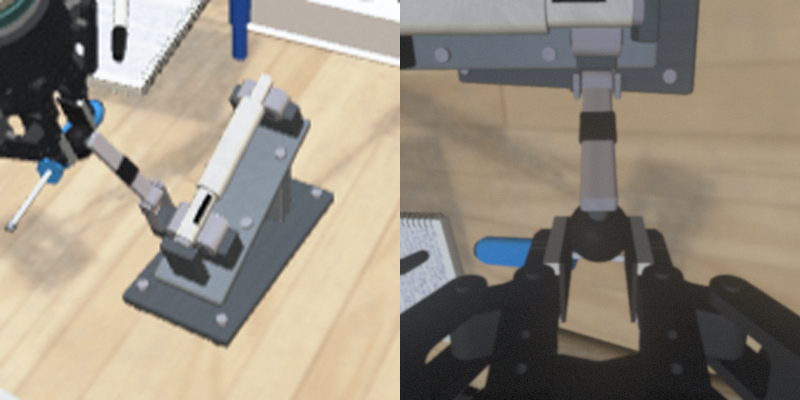

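The ball sits only in the edge of the pads. Reopening to take it deeper.

Call:
apply_moves --series '[[[0, 0, 0, 0, 0, 0, 0.4], [0, 0, 0, 0, 0, 0, 0.55], [0, 0, 0, 0, 0, 0, 0.55], [0, 0, 0, 0, 0, 0, 0.55], [0, 0, 0, 0, 0, 0, 0.55]]]'

```text
t: 15.08
eef_pos: [587.4, 263.7, 130.1]
orientation: [-155.2, 0.5, 176.4]
ft_force: [0.0, 0.4, -0.5]
finger_gap: 0.552
grasp_force: 0.0
```

Run:
```python
from h import *
to(Rk,ball(2.02)-11*BR[:,2])
for c in("wrist","scene"):
    s=manip.snapshot(c); X=(pts(s)-BO)@BR
    col=s["color"].reshape(-1,3)[(s["z_map"]>0).ravel()].astype(int)
    c0=np.array([17.5,84.3,61]); B=X[(np.linalg.norm(X-c0,axis=1)<15)&(col.max(1)<70)]
    b=least_squares(lambda p:np.linalg.norm(B-p,axis=1)-12.5,c0,loss="soft_l1").x
    st=manip.read_state(); R=Ro.from_euler("xyz",st["orientation"],degrees=True).as_matrix()
    print(c,len(B),b.round(1),"ball in tool",(R.T@(BO+BR@b-st["eef_pos"])).round(1))
```

```text
t 15.0833 j [ 29.53  33.46  76.58 -20.92  84.12 -51.95] tcp [587.4 263.7 130.1] gap 0.552 F [ 0.   0.4 -0.5] grip 0.0
  turn [-0.0035  0.0093  0.0022] shift [-3.2  0.3 -6.5]
wrist 2436 [18.3 84.6 60.5] ball in tool [ 3.3  1.9 -4.6]
scene 111 [18.3 86.  61. ] ball in tool [ 2.  2. -5.]
```

Call:
apply_moves --series '[[[-0.003, 0.009, 0.002, -3, -1.5, -5, 0.55], [-0.003, 0.009, 0.002, -3, -2.6, -10, 0.55], [-0.003, 0.009, 0.002, -3, -2.6, -10, 0.55], [-0.003, 0.009, 0.002, -3, -2.6, -10, 0.3], [-0.003, 0.009, 0.002, -3, -2.6, -10, 0.1], [-0.003, 0.009, 0.002, -3, -2.6, -10, 0.1], [-0.003, 0.009, 0.002, -3, -2.6, -10, 0.1], [-0.003, 0.009, 0.002, -3, -2.6, -10, 0.1]]]'

```text
t: 15.85
eef_pos: [584.9, 261.2, 120.5]
orientation: [-155.0, 0.1, 176.5]
ft_force: [0.4, -1.4, -0.5]
finger_gap: 0.258
grasp_force: 58.7
```

Run:
```python
from h import *
to(Rk,ball(2.02)-13*BR[:,2]); rep()
```

```text
t 15.85 j [ 29.43  33.82  77.44 -20.93  83.33 -51.91] tcp [584.9 261.2 120.5] gap 0.258 F [ 0.4 -1.4 -0.5] grip 58.679219484329224
  turn [-0.0008  0.0014 -0.    ] shift [-0.8  2.   1.4]
foot in bed [ 18.6  31.6 -21.7] dir [0.001 0.528 0.849] F bed [ 1.   0.5 -1.1] torque [-0.15 -0.03  0.05]
```

Call:
apply_moves --series '[[[0, 0, 0, -6, 2.7, 4.9, 0.1], [0, 0, 0, -11.6, 4.9, 8.9, 0.1], [0, 0, 0, -17.6, 6.7, 12.1, 0.1], [0, 0, 0, -23.9, 8.3, 14.7, 0.1], [0, 0, 0, -30.4, 9.7, 16.7, 0.1], [0, 0, 0, -37.2, 10.8, 18.2, 0.1], [0, 0, 0, -44.2, 11.6, 19, 0.1], [0, 0, 0, -51.2, 12.1, 19.2, 0.1], [0, 0, 0, -51.2, 12.1, 19.2, 0.1]]]'

```text
t: 16.6
eef_pos: [532.7, 273.1, 138.9]
orientation: [-155.0, 0.1, 176.6]
ft_force: [2.6, -7.0, -7.3]
finger_gap: 0.131
grasp_force: 58.9
```

```bash
cat >> h.py <<'E'
def kb(c0):
    for c in("wrist","scene","top"):
        s=manip.snapshot(c); X=(pts(s)-BO)@BR
        col=s["color"].reshape(-1,3)[(s["z_map"]>0).ravel()].astype(int)
        B=X[(np.linalg.norm(X-c0,axis=1)<17)&(col.max(1)<70)]
        if len(B)<15: print(c,len(B)); continue
        b=least_squares(lambda p:np.linalg.norm(B-p,axis=1)-12.5,c0,loss="soft_l1").x
        print(c,len(B),b.round(1),"r",np.hypot(b[1]-34,b[2]-12).round(1),"k",round(np.pi-np.arctan2(24,66)-np.arctan2(b[2]-12,b[1]-34),3))
        save(s,"kb_"+c)
E
python3 - <<'E'
from h import *
to(Rk,ball(1.2)-13*BR[:,2]); rep(); kb((ball(1.2)-BO)@BR)
E
```

```text
t 16.6 j [ 32.48  30.23  81.45 -20.19  83.95 -49.19] tcp [532.7 273.1 138.9] gap 0.131 F [ 2.6 -7.  -7.3] grip 58.8528048992157
  turn [ 0.0003  0.0011 -0.0021] shift [0.3 2.3 2.1]
foot in bed [ 18.8 -21.2  -1.4] dir [-0.001  0.528  0.85 ] F bed [ 3.1  3.1 -9.5] torque [-0.18 -0.62  0.46]
wrist 1539 [17.2 32.3 84.9] r 72.9 k 1.198
scene 53 [15.4 31.4 83. ] r 71.1 k 1.186
top 16 [21.1 29.9 82.2] r 70.4 k 1.164
```

The grip has slid toward the ball's edge, though the keeper has moved to 1.19. I'll release it and push the ball with closed fingers instead.

Call:
apply_moves --series '[[[0, 0, 0, 0, 0, 0, 0.4], [0, 0, 0, 0, 0, 0, 0.6], [0, 0, 0, 0, 0, 0, 0.6], [0, 0, 0, 0, 0, 0, 0.6], [0, 0, 0, 0, 7, 15, 0.6], [0, 0, 0, 0, 14, 30, 0.6], [0, 0, 0, 0, 21, 45, 0.6], [0, 0, 0, 0, 21, 45, 0.6]]]'

```text
t: 17.42
eef_pos: [535.0, 297.1, 187.7]
orientation: [-155.4, 0.4, 176.6]
ft_force: [0.2, -0.4, 0.3]
finger_gap: 0.602
grasp_force: 0.0
```

Run:
```python
from h import *
kb((ball(1.2)-BO)@BR)
b=np.array([17.5,34+70.2*np.cos(1.59),12+70.2*np.sin(1.59)])
for o in((17.5,60,115),(17.5,60,76)): to(Rk,BO+BR@o)
```

```text
wrist 482 [17.9 34.5 88.4] r 76.4 k 1.228
scene 34 [15.7 35.1 87.1] r 75.1 k 1.236
top 11
t 17.5667 j [ 33.9   29.5   75.92 -19.57  90.27 -49.99] tcp [533.2 294.8 184.1] gap 0.602 F [-0.2 -0.3  0.5] grip 0.0
  turn [-0.0017  0.0008 -0.0004] shift [28.1 -1.8 -1.6]
t 17.5667 j [ 33.9   29.5   75.92 -19.57  90.27 -49.99] tcp [533.2 294.8 184.1] gap 0.602 F [-0.2 -0.3  0.5] grip 0.0
  turn [-0.0017  0.0008 -0.0004] shift [ 27.1 -18.2 -36.9]
```

View pics/kb_wrist.png

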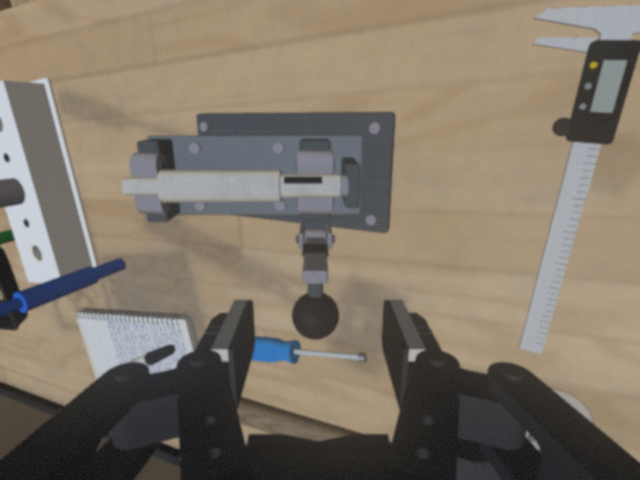

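The shaft is still seated at (220,185). The ball at (315,315) stands higher than expected, so I'll refit it with a wider search.

```bash
cat >> h.py <<'E'
def kb2(cams=("wrist","scene","top")):
    for c in cams:
        s=manip.snapshot(c); X=(pts(s)-BO)@BR
        col=s["color"].reshape(-1,3)[(s["z_map"]>0).ravel()].astype(int)
        rr=np.hypot(X[:,1]-34,X[:,2]-12)
        Q=X[(abs(X[:,0]-17.5)<13)&(rr>55)&(rr<86)&(X[:,2]>12)&(col.max(1)<75)]
        best=None
        for k in np.arange(-.1,2.1,.02):
            th=np.pi-k-.349; b=np.array([17.5,34+70.2*np.cos(th),12+70.2*np.sin(th)])
            n=(abs(np.linalg.norm(Q-b,axis=1)-12.5)<1.8).sum()
            if best is None or n>best[0]: best=(n,round(k,2),b.round(1))
        print(c,len(Q),best)
E
python3 - <<'E'
from h import *
kb2()
E
```

```text
wrist 1628 (np.int64(1615), np.float64(1.52), array([17.5, 54.6, 79.1]))
scene 84 (np.int64(72), np.float64(1.54), array([17.5, 56. , 78.7]))
top 78 (np.int64(60), np.float64(1.54), array([17.5, 56. , 78.7]))
```

Run:
```python
from h import *
s=manip.read_state(); print(((s["eef_pos"]-BO)@BR).round(1))
for o in((17.5,90,112),(17.5,90,72)): to(Rk,BO+BR@o)
for v in ((0,-1,0),(0,0,-1)): print(BR@v)
```

```text
[ 18.4  31.7 115.6]
t 17.7167 j [ 33.87  29.54  75.96 -19.59  90.29 -49.99] tcp [533.1 294.2 183.4] gap 0.597 F [ 0.1 -0.3 -0.1] grip 0.0
  turn [-0.0005 -0.0006  0.0001] shift [58.2 -4.3 -3.6]
t 17.7167 j [ 33.87  29.54  75.96 -19.59  90.29 -49.99] tcp [533.1 294.2 183.4] gap 0.597 F [ 0.1 -0.3 -0.1] grip 0.0
  turn [-0.0005 -0.0006  0.0001] shift [ 57.1 -21.1 -39.9]
[-0.9981348   0.06104854  0.        ]
[-0.02580023 -0.42182999 -0.90630779]
```

Call:
apply_moves --series '[[[0, 0, 0, 20, -1, 0, 0], [0, 0, 0, 40, -3, 0, 0], [0, 0, 0, 58, -4, -3, 0], [0, 0, 0, 58, -4, -4, 0], [0, 0, 0, 58, -4, -4, 0], [0, 0, 0, 58, -10, -16, 0], [0, 0, 0, 57, -16, -28, 0], [0, 0, 0, 57, -21, -40, 0], [0, 0, 0, 57, -21, -40, 0], [0, 0, 0, 57, -21, -40, 0]]]'

```text
t: 18.55
eef_pos: [589.3, 273.4, 144.0]
orientation: [-155.0, -0.1, 176.5]
ft_force: [-0.1, -0.6, 0.7]
finger_gap: 0.002
grasp_force: 0.0
```

Run:
```python
from h import *
s=manip.read_state(); print(((s["eef_pos"]-BO)@BR).round(1),s["finger_gap"],s["ft_force"].round(1),s["t"])
kb2(("wrist","scene"))
```

```text
[17.4 89.1 72.6] 0.0015276352433579363 [-0.1 -0.6  0.7] 18.55
wrist 3607 (np.int64(3366), np.float64(1.52), array([17.5, 54.6, 79.1]))
scene 144 (np.int64(119), np.float64(1.54), array([17.5, 56. , 78.7]))
```

Call:
apply_moves --series '[[[0, 0, 0, -8, 0.5, 0, 0], [0, 0, 0, -15, 1, 0, 0], [0, 0, 0, -22, 1.4, 0, 0], [0, 0, 0, -29, 1.8, 0, 0], [0, 0, 0, -36, 2.2, 0, 0], [0, 0, 0, -43, 2.6, 0, 0], [0, 0, 0, -50, 2.5, -1, 0], [0, 0, 0, -56, 2.6, -2, 0], [0, 0, 0, -62, 2.6, -3, 0], [0, 0, 0, -62, 2.6, -3, 0]]]'

```text
t: 19.48
eef_pos: [526.8, 276.2, 141.1]
orientation: [-155.0, -0.1, 176.5]
ft_force: [-0.9, -0.1, -0.6]
finger_gap: 0.002
grasp_force: 0.0
```

Run:
```python
from h import *
s=manip.read_state(); print(((s["eef_pos"]-BO)@BR).round(1),s["finger_gap"],(s["ft_force"]@BR).round(1),s["t"])
kb2()
```

```text
[17.1 26.5 69.5] 0.0023201597125494912 [-0.1 -0.9 -0.6] 19.4833
wrist 4504 (np.int64(3385), np.float64(0.76), array([17.5,  2.7, 74.8]))
scene 194 (np.int64(141), np.float64(0.78), array([17.5,  4. , 75.5]))
top 149 (np.int64(91), np.float64(0.78), array([17.5,  4. , 75.5]))
```

Call:
apply_moves --series '[[[0, 0, 0, -5, -1, -3, 0], [0, 0, 0, -11, -2, -6, 0], [0, 0, 0, -16, -3, -8, 0], [0, 0, 0, -16, -3, -8, 0], [0, 0, 0, -5, -3, -8, 0], [0, 0, 0, -5, 8, 17, 0], [0, 0, 0, -5, 12, 27, 0], [0, 0, 0, -5, 12, 27, 0]]]'

```text
t: 20.3
eef_pos: [525.8, 290.0, 171.0]
orientation: [-155.3, 0.4, 176.5]
ft_force: [0.8, -0.1, -0.3]
finger_gap: -0.0
grasp_force: 0.0
```

Run:
```python
from h import *
s=manip.read_state(); print(((s["eef_pos"]-BO)@BR).round(1),s["finger_gap"],(s["ft_force"]@BR).round(1),s["t"])
kb2()
```

```text
[ 17.4  24.7 102.4] -4.792147580056426e-05 [-0.1  0.8 -0.3] 20.3
wrist 2130 (np.int64(2099), np.float64(0.5), array([ 17.5, -12.4,  64.7]))
scene 156 (np.int64(135), np.float64(0.5), array([ 17.5, -12.4,  64.7]))
top 114 (np.int64(85), np.float64(0.5), array([ 17.5, -12.4,  64.7]))
```

Call:
apply_moves --series '[[[0, 0, 0, -18, 1, 0, 0], [0, 0, 0, -35, 2, 0, 0], [0, 0, 0, -35, -1, -8, 0], [0, 0, 0, -35, -5.5, -16, 0], [0, 0, 0, -35, -5.5, -16, 0], [0, 0, 0, -35, -5.5, -16, 0]]]'

```text
t: 20.95
eef_pos: [488.8, 282.0, 151.4]
orientation: [-155.0, -0.0, 176.5]
ft_force: [0.1, -0.4, -0.6]
finger_gap: -0.004
grasp_force: 0.0
```

Run:
```python
from h import *
s=manip.read_state(); c=s["eef_pos"]; print(((c-BO)@BR).round(1),(s["ft_force"]@BR).round(1),s["t"])
for y,z in((-13,77),(-17,72),(-22,66.5),(-26,60.5),(-29,55),(-31,51),(-32,48),(-32,46)): print((BO+BR@[17.5,y,z]-c).round(1))
```

```text
[ 18.3 -11.8  80.2] [ 0.1  0.2 -0.7] 20.95
[-1.3 -0.5 -3.3]
[-5.4 -2.4 -7.8]
[-10.5  -4.4 -12.8]
[-14.7  -6.7 -18.2]
[-17.8  -8.8 -23.2]
[-19.9 -10.4 -26.8]
[-21.  -11.6 -29.6]
[-21.  -12.5 -31.4]
```

Call:
apply_moves --series '[[[0, 0, 0, -1.3, -0.5, -3.3, 0], [0, 0, 0, -5.4, -2.4, -7.8, 0], [0, 0, 0, -10.5, -4.4, -12.8, 0], [0, 0, 0, -14.7, -6.7, -18.2, 0], [0, 0, 0, -17.8, -8.8, -23.2, 0], [0, 0, 0, -19.9, -10.4, -26.8, 0], [0, 0, 0, -19.9, -10.4, -26.8, 0]]]'

```text
t: 21.53
eef_pos: [468.1, 271.7, 124.7]
orientation: [-155.0, 0.0, 176.5]
ft_force: [-1.3, 0.2, 0.7]
finger_gap: -0.006
grasp_force: 0.0
```

Run:
```python
from h import *
s=manip.read_state(); c=s["eef_pos"]; print(((c-BO)@BR).round(1),(s["ft_force"]@BR).round(1),s["t"])
kb2()
```

```text
[ 17.5 -31.8  51.2] [ 0.2 -1.3  0.7] 21.5333
wrist 1026 (np.int64(996), np.float64(0.04), array([ 17.5, -31. ,  38.6]))
scene 77 (np.int64(57), np.float64(0.04), array([ 17.5, -31. ,  38.6]))
top 90 (np.int64(57), np.float64(0.04), array([ 17.5, -31. ,  38.6]))
```

Now at 0.04 rad. Pressing on by 2–5 mm until the pad bears on the shaft.

Call:
apply_moves --series '[[[0, 0, 0, -0.2, -0.4, -0.9, 0], [0, 0, 0, -0.3, -0.8, -1.8, 0], [0, 0, 0, -0.4, -1.2, -2.7, 0], [0, 0, 0, -0.4, -1.6, -3.6, 0], [0, 0, 0, -0.4, -1.6, -3.6, 0]]]'

```text
t: 22.1
eef_pos: [468.1, 270.9, 122.1]
orientation: [-155.1, 0.1, 176.5]
ft_force: [-1.0, 0.1, 1.0]
finger_gap: -0.001
grasp_force: 0.6
```

Run:
```python
from h import *
s=manip.read_state(); c=s["eef_pos"]; print(((c-BO)@BR).round(1),(s["ft_force"]@BR).round(1),s["t"])
kb2()
```

```text
[ 17.1 -31.7  48.5] [ 0.4 -1.   0.9] 22.1
wrist 1248 (np.int64(1119), np.float64(0.0), array([ 17.5, -32. ,  36. ]))
scene 74 (np.int64(58), np.float64(-0.02), array([ 17.5, -32.4,  34.7]))
top 96 (np.int64(59), np.float64(0.0), array([ 17.5, -32. ,  36. ]))
```

Call:
apply_moves --series '[[[0, 0, 0, 0, -0.6, -1.4, 0], [0, 0, 0, 0, -0.6, -1.4, 0], [0, 0, 0, 0, -0.6, -1.4, 0]]]'

```text
t: 22.5
eef_pos: [468.1, 270.7, 121.5]
orientation: [-155.1, 0.1, 176.5]
ft_force: [-2.5, 1.0, 5.7]
finger_gap: -0.0
grasp_force: 3.1
```

Run:
```python
from h import *
s=manip.read_state(); c=s["eef_pos"]; print(((c-BO)@BR).round(1),(s["ft_force"]@BR).round(1),s["t"])
kb2()
```

```text
[ 17.1 -31.7  47.9] [ 1.6 -2.6  5.5] 22.5
wrist 1258 (np.int64(1116), np.float64(0.0), array([ 17.5, -32. ,  36. ]))
scene 76 (np.int64(48), np.float64(0.0), array([ 17.5, -32. ,  36. ]))
top 83 (np.int64(49), np.float64(0.0), array([ 17.5, -32. ,  36. ]))
```

The force is rising, so the pad is on the shaft. Retreating straight off the bed.

Call:
apply_moves --series '[[[0, 0, 0, 0, 2, 4, 0], [0, 0, 0, 0, 6, 13, 0], [0, 0, 0, 1, 14, 30, 0], [0, 0, 0, 2, 24, 52, 0], [0, 0, 0, 2, 35, 75, 0], [0, 0, 0, 2, 45, 95, 0], [0, 0, 0, 2, 45, 95, 0]]]'

```text
t: 23.23
eef_pos: [472.5, 318.1, 219.9]
orientation: [-155.4, 0.5, 176.6]
ft_force: [0.7, 0.3, 0.8]
finger_gap: -0.004
grasp_force: 0.0
```

```bash
python3 - <<'E'
from h import *
kb2()
E
python3 chk.py
python3 - <<'E'
import cv2,numpy as np
a=cv2.imread("pics/chk_scene.png")[220:380,230:400]; b=cv2.imread("pics/chk_wrist.png")
cv2.imwrite("pics/v3.png",np.hstack([cv2.resize(a,(400,400),interpolation=2),cv2.resize(b[0:400,100:500],(400,400))]))
E
```

```text
wrist 955 (np.int64(938), np.float64(0.0), array([ 17.5, -32. ,  36. ]))
scene 149 (np.int64(120), np.float64(0.0), array([ 17.5, -32. ,  36. ]))
top 108 (np.int64(79), np.float64(0.0), array([ 17.5, -32. ,  36. ]))
scene 56 389 43 foot y,z [1.4 0.3] head y,z [ 0.9 -0.3] head end 145.2
wrist 385 2371 297 foot y,z [-0.2 -0.1] head y,z [-0.  -0.2] head end 145.5
top 48 297 37 foot y,z [1. 1.] head y,z [ 1.2 -0.1] head end 144.9
```

View pics/v3.png

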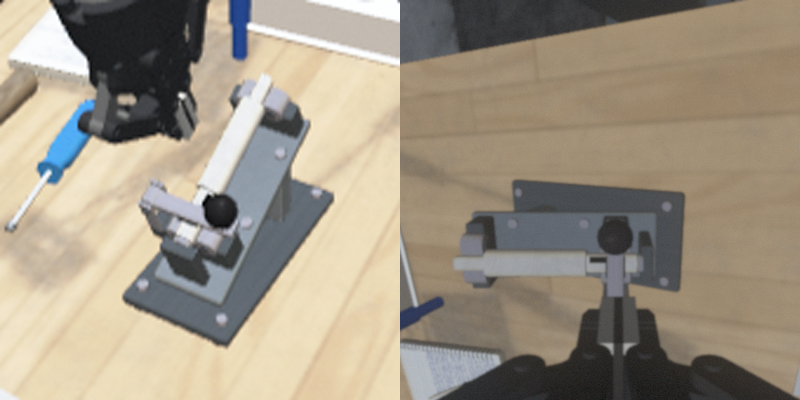

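The keeper is closed across the shaft (ball at (220,210) on the left), the shaft is home and the robot is clear. Handing in.

```bash
python3 -c "
from rig import manip
print(manip.hand_in())"
```

```text
the job is handed in; nothing more can be done
None
```

I laid the shaft in the roller rest, foot downhill and home against the stop, closed the keeper on it (measured at about 0 rad) and handed the job in at about 24 s; the hand-in gave no verdict.

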